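# Kit the parts for two power-supply builds

### The arm

A 6-joint arm with a two-finger parallel gripper is mounted at the origin on the work surface. World frame = base frame: x ahead of the robot, y to its left, z up, the work surface at z = 0. Lengths are in m, angles in rad, forces in N, time in s.
With the tool pointing down it reaches from about 0.225 to 0.875 m from the base axis. Payload 3.4 kg.
Tool frame: the origin (TCP) lies at the very end of the fingers, on their centre line; the grasp point (between the pads) lies behind it (manip.grasp_offset is the z of the grasp point in the tool frame, in m); z points along the fingers, y is the line along which they close (so a half turn about z gives the same grasp; the last joint's range is limited). The gripper opens to 85 mm and grips with 20 to 120 N. Pads are 22 mm wide; open, the fingers measure 114 mm over their backs; the gripper's body (76 mm by 85 mm) begins 54 mm behind the grasp point. The pads swing forward as they close: fully open they stand 13 mm farther back than shut.
Start: joints at [-1.381, 0.276, 1.505, -0, 1.361, -0.121], TCP at [0.176, -0.547, 0.231] pointing down, gripper open.
Joint ranges: [-2.89, 2.89], [-0.75, 2.08], [0.22, 2.7], [-1.18, 4.32], [0.11, 2.71], [-2.7, 2.7]. Speed limits (rad/s): [2.57, 2.57, 3.14, 3.14, 3.14, 3.14].

### API

Orientations are given as a unit quaternion [w, x, y, z].
In Python, from rig import manip gives the robot as it stands.
- The arm moves only by the shell command python3 -m pendant 'ROWS' [FORCE]. ROWS is JSON, a list of rows, each an object of numbers: "dx", "dy", "dz": the shift along the tool's x, y, z in m; "rx", "ry", "rz": the turn, a rotation vector about the tool's x, y, z in degrees; "hand": the finger opening in m, from 0 to 0.0854. In form: [{"dx": .., "dy": .., "dz": .., "rx": .., "ry": .., "rz": .., "hand": ..}, ...]. A call has 1 to 12 rows; each row shifts and turns the commanded pose from where the row before left it, along the tool's axes as they then stand; what a row does not reach is not made up. A row lasts 1/12 s, in which the tool goes at most 41.7 mm and 7.16 degrees, less where a joint would pass 70% of its speed; a pose out of reach is approached as far as the arm can. A call is refused whole if a number of a shift passes 0.0417 or a number of a turn 7.16, either way. A call with a gripper value outside its range is refused whole. The fingers move at their own pace and stop on an object; FORCE is the grip in N (left out, the last holds). Time passes only in rows, so rows that do not move let the fingers close. It gives the time, the measured TCP pose, the force, the opening and the grip force at its end, in the units of the state.
- manip.get_state(): the state, without advancing time (a new reading comes with each control period).
- manip.get_image(name): name is "scene" or "side" or "wrist"; returns a dict with "frame" (400x640x3 uint8, red, green, blue), "fx", "fy", "cx", "cy" (pixels), "position" and "attitude" of the camera in the world; the wrist camera has in their place "mount" (4x4, takes a point from camera to tool coordinates, whose origin is the TCP and whose axes are the flange's). Camera axes: x right, y up, looking along -z (the intrinsics and any distortion apply to the point x, -y, -z); pixel columns grow to the right and rows downward; lengths in m; the calibration is good to about 2 mm. A picture is of the moment at which its call begins: read the wrist's pose just before it. There is no depth.
- manip.sign_off(): hands the job in; it is judged then, once.
The state is a dict: "clock": time; "qpos": joint angles; "qd": joint speeds; "effort": joint torques, N m; "position": TCP position; "ee_rot": TCP orientation; "contact_force": force on the tool from outside, world axes, zero at the start; "moment": the same for the moment, N m; "width": finger opening in m; "gripper_force": force on a finger pad.
Only numpy, scipy, OpenCV 4.12 (cv2) and the standard library are available. Lean on these libraries where they do the work, as an engineer would, in place of code of your own. Each camera call takes 0.05 s, during which the arm holds its last target. There are 200 camera calls.

### The job

Make up two kits from the parts standing on the bench, each part upright on the floor of a pocket of its own (any pocket of the right tray). The tray with three pockets gets the finned heatsink, the ring-shaped choke and the largest of the three capacitors; the tray with two pockets gets the transformer and the smallest capacitor. Leave the middle-sized capacitor, the blue housing and the screwdriver where they are.

Things in the scene. Friction and masses are not known exactly. Their poses are not given: they have to be found in the camera images.
- tray_three: black plastic kit tray with three pockets in a row, 228 x 76 mm, 14 mm high; pockets 60 mm square, 10 mm deep, 76 mm apart; floor 4 mm, wall tops 14 mm above the bench; outer walls 8, dividers 16 mm thick. Fixed. Origin: centre of its underside, on the bench top (z = 0); x along its length, y across, z up; pocket centres at x = -76, 0 and +76 mm, y = 0.
- tray_two: black plastic kit tray with two pockets in a row, 152 x 76 mm, 14 mm high; pockets 60 mm square, 10 mm deep, 76 mm apart; floor 4 mm, wall tops 14 mm above the bench; outer walls 8, dividers 16 mm thick. Fixed. Origin: centre of its underside, on the bench top (z = 0); x along its length, y across, z up; pocket centres at x = -38 and +38 mm, y = 0.
- heatsink: bare aluminium finned heatsink, 40 mm (x) by 36 mm (y), 50 mm tall: a 6 mm back plate at -y with five upright fins running to +y. Stands upright on the bench. Origin: centre of its underside; z up. The outer fins' flat sides, at x = +-20 mm, are good to grip (40 mm wide).
- choke: toroid choke: a ring wound with copper wire, standing on edge on a black plastic foot; ring 40 mm across and 20 mm thick (along y), its centre 26 mm up, top 46 mm; foot 40 mm (x) by 26 mm (y), 6 mm thick. Stands upright on the bench. Origin: centre of its underside; z up. Grip the ring's two flat sides, along y (20 mm wide).
- transformer: small mains transformer: dark steel core 40 mm (x) by 20 mm (y), 46 mm tall, on a 40 x 34 x 4 mm black foot, with a pale taped winding bulging to 34 mm in y between 7 and 37 mm up. Stands upright on the bench. Origin: centre of its underside; z up. Grip the core's flat ends, along x (40 mm wide).
- cap_small: the smallest of three can-type electrolytic capacitors: upright round can in a dark grey sleeve with a bright aluminium top, 28 mm in diameter, 45 mm tall. Stands upright on the bench. Origin: centre of its underside; z up along the can. Grip it anywhere round the can.
- cap_large: the largest of three can-type electrolytic capacitors: upright round can in a dark grey sleeve with a bright aluminium top, 42 mm in diameter, 72 mm tall. Stands upright on the bench. Origin: centre of its underside; z up along the can. Grip it anywhere round the can.
- cap_medium: the middle-sized of three can-type electrolytic capacitors: upright round can in a dark grey sleeve with a bright aluminium top, 35 mm in diameter, 57 mm tall. Stands upright on the bench. Origin: centre of its underside; z up along the can. Grip it anywhere round the can. Not needed: stays where it is.
- housing: blue sheet-metal U-shaped housing, 100 mm (x) by 120 mm (y), 85 mm tall, open at the top, on the bench beyond the work. Origin: centre of its underside. Leave alone.
- screwdriver: screwdriver lying on the black foam mat (4 mm thick) beyond the work. Origin: centre of its underside; x along the tool. Leave alone.
There are look-alikes about, which are no part of the job. Leave any green look-alike of the cap_medium alone.

How it is judged:
By the outcome, as a careful person would: the job done as asked, in the order asked, and still so for the second after the job is handed in, with the robot touching nothing.
It also fails if it takes over 144 s, if anything falls off the work surface, if the arm or the gripper's body presses on something with over 40 N, if the wrist force passes 120 N, or if a joint passes its speed limit or range.

## Working session

There is one attempt and no reset: what is moved stays moved. The work goes in short steps, Python scripts to look and compute and a shell command to move; the robot and the scene stay as the last step left them, time stands still between calls to the robot, and variables do not carry over. Pictures are saved under pics/ and viewed, at most 14 in all, crops included, and the job is handed in when it is done.

```bash
ls; mkdir -p pics
python3 - <<'E'
from rig import manip
import cv2,json,numpy as np
print(manip.get_state(), manip.grasp_offset)
for n in ["scene","side","wrist"]:
    i=manip.get_image(n); cv2.imwrite(f"pics/{n}0.png",i["frame"][:,:,::-1])
    print(n,{k:np.round(v,4).tolist() if k!='frame' else 0 for k,v in i.items()})
E
```

```text
pics
{'clock': 0.0, 'qpos': array([-1.38098351e+00,  2.76592861e-01,  1.50613380e+00,  1.69327692e-05,
        1.36072592e+00, -1.20963721e-01]), 'qd': array([-0.00131773,  0.00027969,  0.00070582,  0.00123124,  0.00022561,
        0.00069146]), 'effort': array([ 2.41799811e-03, -4.16773975e+01, -2.45804590e+01, -2.63511129e-04,
        1.09532056e-02, -2.49012220e-05]), 'position': array([ 0.17575217, -0.5469167 ,  0.23044068]), 'ee_rot': array([-9.29697861e-04,  9.87951362e-01,  1.54761884e-01, -2.37335539e-05]), 'contact_force': array([-0.23516598, -0.34806685,  0.33620333]), 'moment': array([-0.00974733,  0.00515529,  0.08281179]), 'gripper_force': 0.0, 'width': 0.0854341263804344} -0.0187
scene {'frame': 0, 'fx': 393.0612, 'fy': 393.0612, 'cx': 319.4335, 'cy': 203.0183, 'position': [0.8753, 0.4215, 0.6999], 'attitude': [0.2818, 0.0916, 0.3033, 0.9056]}
side {'frame': 0, 'fx': 452.9757, 'fy': 452.9757, 'cx': 319.2724, 'cy': 198.6147, 'position': [0.2169, 0.7475, 0.6238], 'attitude': [-0.2095, -0.1077, 0.4479, 0.8625]}
wrist {'frame': 0, 'fx': 296.1758, 'fy': 296.1758, 'cx': 320.0246, 'cy': 199.7607, 'mount': [[0.0007, 0.9576, 0.2881, 0.0727], [1.0, -0.0007, -0.0002, -0.0007], [-0.0, 0.2881, -0.9576, -0.1427], [0.0, 0.0, 0.0, 1.0]]}
```

View pics/scene0.png

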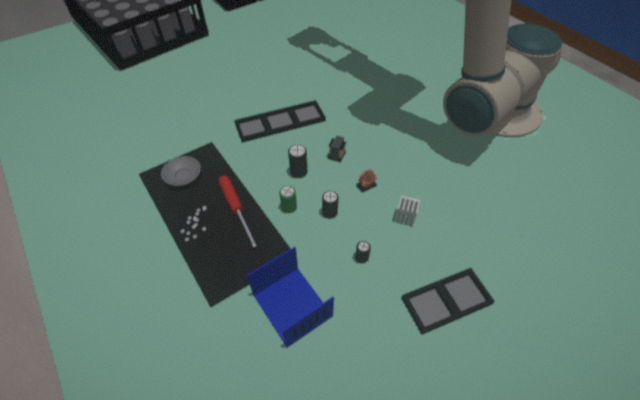

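View pics/side0.png

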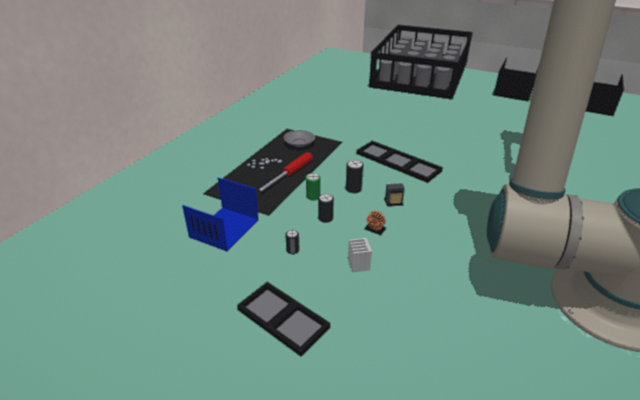

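Scene view: tray_three is at (280,120) and tray_two at (447,300). The transformer is at (338,148), the choke at (367,180) and the heatsink at (407,209). There are four can-like candidates: (298,160), (330,203), (363,250), and the green look-alike at (288,198). By apparent size, the large one is (298,160), the medium one (330,203) and the small one (363,250). I'll measure them and confirm with a crop.

```bash
cat > h.py <<'E'
from rig import manip
import cv2,numpy as np
from scipy.spatial.transform import Rotation as R
def rot(q): return R.from_quat([q[1],q[2],q[3],q[0]])
def cam(n):
    s=manip.get_state(); i=manip.get_image(n)
    if n=="wrist":
        T=np.eye(4); T[:3,:3]=rot(s["ee_rot"]).as_matrix(); T[:3,3]=s["position"]; T=T@i["mount"]
        i["P"],i["A"]=T[:3,3],T[:3,:3]
    else: i["P"],i["A"]=np.array(i["position"]),rot(i["attitude"]).as_matrix()
    return i
def ray(i,u,v):
    d=i["A"]@np.array([(u-i["cx"])/i["fx"],-(v-i["cy"])/i["fy"],-1]); return d/np.linalg.norm(d)
def plane(i,u,v,z=0):
    d=ray(i,u,v); return i["P"]+d*(z-i["P"][2])/d[2]
def tri(a,pa,b,pb):
    da,db=ray(a,*pa),ray(b,*pb)
    s,t=np.linalg.lstsq(np.c_[da,-db],b["P"]-a["P"],rcond=None)[0]
    p,q=a["P"]+s*da,b["P"]+t*db
    return (p+q)/2,np.linalg.norm(p-q)
def proj(i,p):
    c=i["A"].T@(np.asarray(p)-i["P"]); return i["cx"]-i["fx"]*c[0]/c[2], i["cy"]+i["fy"]*c[1]/c[2]
def topdown(i,x0,x1,y0,y1,z,res):   # metric resample on plane z: col ~ -y, row ~ -x
    H,W=int((x1-x0)/res),int((y1-y0)/res)
    px=[(0,0),(W,0),(W,H),(0,H)]; w=[(x1-c[1]*res,y1-c[0]*res,z) for c in px]
    M=cv2.getPerspectiveTransform(np.float32([proj(i,p) for p in w]),np.float32(px))
    return cv2.warpPerspective(i["frame"],M,(W,H),flags=cv2.INTER_CUBIC)
E
python3 - <<'E'
from h import *
a,b=cam("scene"),cam("side")
for n,p,q in [("caplarge top",(297.5,151),(355,163)),("capmed top",(330,196),(326,198)),("capsmall top",(363,245),(292.5,234)),("green",(288,190),(313.5,178)),
 ("heatsink top",(409,202),(359,243)),("choke",(368,178),(376,220)),("transf top",(338,140),(395,186)),("tray3",(280,120),(399,160)),("tray2",(447,300),(283,317))]:
    r,e=tri(a,p,b,q); print(n,r.round(3),round(e,4))
c=cv2.resize(a["frame"][125:270,230:440],None,fx=3.8,fy=3.8,interpolation=cv2.INTER_CUBIC)
cv2.imwrite("pics/crop1.png",c[:,:,::-1])
E
```

```text
caplarge top [ 0.567 -0.119  0.071] 0.0029
capmed top [0.575 0.017 0.054] 0.0014
capsmall top [0.586 0.144 0.041] 0.0021
green [ 0.638 -0.046  0.052] 0.0037
heatsink top [0.451 0.123 0.054] 0.0019
choke [0.461 0.005 0.025] 0.0002
transf top [ 0.46  -0.112  0.046] 0.0046
tray3 [ 0.511 -0.299  0.002] 0.0004
tray2 [0.513 0.309 0.002] 0.0012
```

View pics/crop1.png

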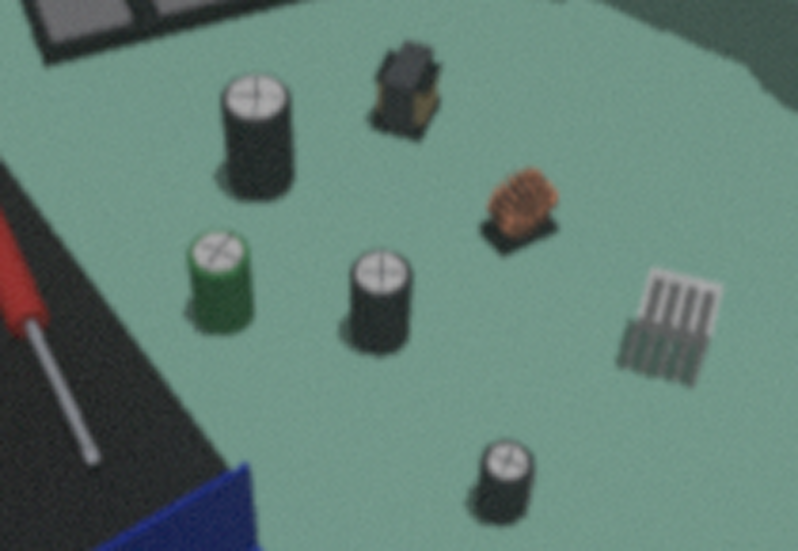

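The crop confirms the three black cans with measured top heights of 71, 54 and 41 mm: large (298,160), medium (330,203), small (363,250). The green can at (288,198) is the look-alike and stays. Next I move the wrist camera over the centre.

```bash
python3 -m pendant '[{"rz":5.93},{"rz":5.93},{"rz":5.93},{"dx":0.019,"dy":-0.0365,"dz":-0.005},{"dx":0.019,"dy":-0.0365,"dz":-0.005},{"dx":0.019,"dy":-0.0365,"dz":-0.005},{"dx":0.019,"dy":-0.0365,"dz":-0.005},{"dx":0.019,"dy":-0.0365,"dz":-0.005},{"dx":0.019,"dy":-0.0365,"dz":-0.005},{"dx":0.019,"dy":-0.0365,"dz":-0.005},{"dx":0.019,"dy":-0.0365,"dz":-0.005},{"dx":0.019,"dy":-0.0365,"dz":-0.005}]'
python3 -m pendant '[{"dx":0.019,"dy":-0.0365,"dz":-0.005},{"dx":0.019,"dy":-0.0365,"dz":-0.005},{"dx":0.019,"dy":-0.0365,"dz":-0.005},{"dx":0.019,"dy":-0.0365,"dz":-0.005},{"dx":0.019,"dy":-0.0365,"dz":-0.005},{"dx":0.019,"dy":-0.0365,"dz":-0.005},{},{},{}]'
python3 - <<'E'
from h import *
s=manip.get_state(); print(s["position"],rot(s["ee_rot"]).as_matrix().round(3).tolist(), s["qpos"])
i=cam("wrist"); np.savez("w1.npz",**i); cv2.imwrite("pics/w1.png",i["frame"][:,:,::-1])
print(rot(s["ee_rot"]).as_matrix())
E
```

```text
[ 0.17579636 -0.54723345  0.23089108] [[0.952, 0.306, -0.0], [0.306, -0.952, 0.001], [0.0, -0.001, -1.0]] [-1.38098246e+00  2.76256378e-01  1.50548525e+00 -3.06727577e-05
  1.36067369e+00 -1.21022249e-01]
[[ 9.52076217e-01  3.05860822e-01 -1.84675406e-04]
 [ 3.05860870e-01 -9.52075882e-01  8.02223436e-04]
 [ 6.95437193e-05 -8.20262835e-04 -9.99999661e-01]]invalid input
invalid input
```

View pics/w1.png

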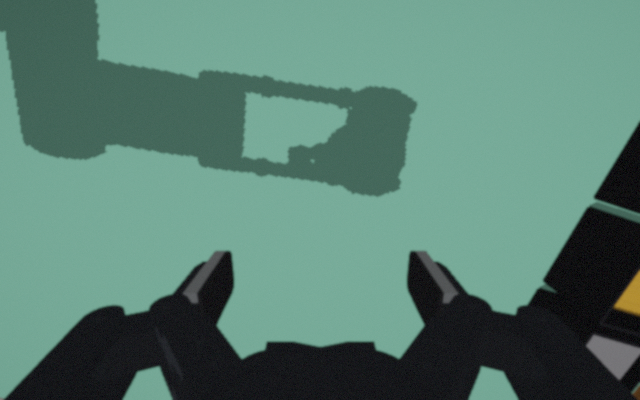

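The call was refused and the arm has not moved: the picture shows bare bench and the robot's own shadow. The rows probably need every field.

```bash
python3 -m pendant '[{"dx":0,"dy":0,"dz":0,"rx":0,"ry":0,"rz":5.93,"hand":0.085},{"dx":0,"dy":0,"dz":0,"rx":0,"ry":0,"rz":5.93,"hand":0.085},{"dx":0,"dy":0,"dz":0,"rx":0,"ry":0,"rz":5.93,"hand":0.085},{"dx":0.019,"dy":-0.0365,"dz":-0.005,"rx":0,"ry":0,"rz":0,"hand":0.085}]'
python3 -m pendant '[{"dx":0.019,"dy":-0.0365,"dz":-0.005}]'
```

```text
clock: 0.63
position: [0.1926, -0.5163, 0.2348]
ee_rot: [0.002, 1.0, -0.004, -0.001]
contact_force: [0.6, -0.5, 0.0]
width: 0.0854
gripper_force: 0.0invalid input
```

```bash
python3 -m pendant '[{"dx":0.019,"dy":-0.037,"dz":-0.005,"rx":0,"ry":0,"rz":0,"hand":0.085},{"dx":0.019,"dy":-0.037,"dz":-0.005,"rx":0,"ry":0,"rz":0,"hand":0.085},{"dx":0.019,"dy":-0.037,"dz":-0.005,"rx":0,"ry":0,"rz":0,"hand":0.085},{"dx":0.019,"dy":-0.037,"dz":-0.005,"rx":0,"ry":0,"rz":0,"hand":0.085},{"dx":0.019,"dy":-0.037,"dz":-0.005,"rx":0,"ry":0,"rz":0,"hand":0.085},{"dx":0.019,"dy":-0.037,"dz":-0.005,"rx":0,"ry":0,"rz":0,"hand":0.085},{"dx":0.019,"dy":-0.037,"dz":-0.005,"rx":0,"ry":0,"rz":0,"hand":0.085},{"dx":0.019,"dy":-0.037,"dz":-0.005,"rx":0,"ry":0,"rz":0,"hand":0.085},{"dx":0.019,"dy":-0.037,"dz":-0.005,"rx":0,"ry":0,"rz":0,"hand":0.085},{"dx":0.019,"dy":-0.037,"dz":-0.005,"rx":0,"ry":0,"rz":0,"hand":0.085},{"dx":0.019,"dy":-0.037,"dz":-0.005,"rx":0,"ry":0,"rz":0,"hand":0.085},{"dx":0.019,"dy":-0.037,"dz":-0.005,"rx":0,"ry":0,"rz":0,"hand":0.085}]'
python3 -m pendant '[{"dx":0.019,"dy":-0.037,"dz":-0.005,"rx":0,"ry":0,"rz":0,"hand":0.085},{"dx":0.019,"dy":-0.037,"dz":-0.005,"rx":0,"ry":0,"rz":0,"hand":0.085},{"dx":0,"dy":0,"dz":0,"rx":0,"ry":0,"rz":0,"hand":0.085},{"dx":0,"dy":0,"dz":0,"rx":0,"ry":0,"rz":0,"hand":0.085},{"dx":0,"dy":0,"dz":0,"rx":0,"ry":0,"rz":0,"hand":0.085}]'
python3 - <<'E'
from h import *
i=cam("wrist"); np.savez("w1.npz",**i); cv2.imwrite("pics/w1b.png",i["frame"][:,:,::-1])
print(i["P"])
E
```

```text
clock: 1.63
position: [0.4218, -0.0673, 0.2966]
ee_rot: [0.0, 1.0, 0.0, 0.001]
contact_force: [0.1, -0.1, -0.8]
width: 0.0849
gripper_force: 0.0
clock: 2.05
position: [0.4588, 0.0041, 0.3056]
ee_rot: [0.0, 1.0, 0.001, -0.001]
contact_force: [-0.0, 0.2, -1.2]
width: 0.085
gripper_force: 0.0
[0.53150188 0.00478806 0.44824367]
```

View pics/w1b.png

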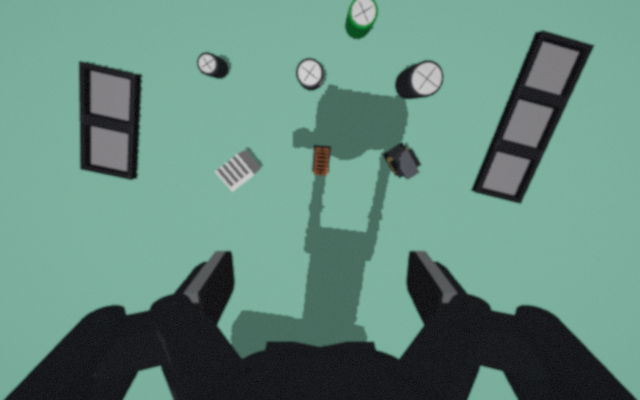

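The wrist view shows tray_two at (110,120) and tray_three at (532,117). The cap tops are small (208,64), medium (310,73), large (427,78), with the green one at (363,12). The heatsink is at (238,170), the choke at (321,160) and the transformer at (402,161). Now I measure.

Run:
```python
from h import *
w=dict(np.load("w1.npz")); a,b=cam("scene"),cam("side")
def blobs(i,lo,hi,amin,roi):
    h=cv2.cvtColor(i["frame"],cv2.COLOR_RGB2HSV); m=cv2.inRange(h,lo,hi)
    k=np.zeros_like(m); x0,y0,x1,y1=roi; k[y0:y1,x0:x1]=m[y0:y1,x0:x1]
    k=cv2.morphologyEx(k,cv2.MORPH_OPEN,np.ones((2,2)))
    return [(c,cv2.minAreaRect(c)) for c in cv2.findContours(k,cv2.RETR_EXTERNAL,cv2.CHAIN_APPROX_NONE)[0] if cv2.contourArea(c)>amin]
for n,i,roi,am in [("w",w,(60,0,610,240),60),("scene",a,(225,90,500,340),25),("side",b,(230,140,450,360),25)]:
    print(n)
    for c,r in blobs(i,(0,0,75),(179,60,255),am,roi): 
        m=cv2.moments(c); print("  ",np.round([m["m10"]/m["m00"],m["m01"]/m["m00"]],1),np.round(r[1],1),round(r[2],1),cv2.contourArea(c), i["frame"][int(r[0][1]),int(r[0][0])])
for n,p in [("hs",(238,170)),("choke",(321,160)),("tr",(402,161)),("tray",(120,122)),("trayflr",(110,95))]:
    print(n,cv2.cvtColor(w["frame"],cv2.COLOR_RGB2HSV)[p[1],p[0]])
# top-down rectified views at 0.2 mm/px: transformer z=.046, choke z=.046, heatsink z=.05
T=[topdown(w,x-.045,x+.045,y-.045,y+.045,z,.09/260) for x,y,z in [(.451,.123,.05),(.461,.005,.046),(.46,-.112,.046)]]
cv2.imwrite("pics/td.png",np.hstack(T)[:,:,::-1])
```

```text
w
   [506.6 174.1] [34.2 43.4] 22.8 1267.0 [129 128 131]
   [238.5 171.1] [29.5 40.1] 51.3 1066.5 [143 143 143]
   [408.6 165.8] [29.1 15. ] 66.0 299.5 [79 84 89]
   [110.1 149.3] [37.6 42.9] 2.2 1359.0 [131 129 133]
   [528.2 124.2] [36.  46.9] 22.9 1465.0 [130 128 133]
   [110.5  96.4] [49. 39.] 90.0 1605.5 [133 131 135]
   [427.5  79.1] [34. 31.] 90.0 840.0 [140 142 143]
   [310.5  73.5] [27. 26.] 90.0 568.0 [162 163 164]
   [207.6  64.1] [20. 19.] 90.0 303.0 [146 146 148]
   [552.2  69. ] [37.6 50.8] 22.8 1699.5 [127 125 128]
   [364.2  12.1] [25. 23.] 90.0 486.5 [147 147 149]
scene
   [430.4 308.2] [33.7 28.9] 60.9 838.5 [108 109 111]
   [465.5 293.7] [34.6 26.9] 59.0 764.5 [103 102 105]
   [364.4 246.4] [11. 15.] 90.0 112.5 [128 131 130]
   [247.2 229.3] [40.2  4.1] 65.7 112.5 [116 120 124]
   [407.8 211.1] [22.8 30.5] 15.9 615.5 [108 110 110]
   [330.6 196.2] [14.1 16.5] 81.9 159.0 [121 122 123]
   [287.9 191.5] [11. 13.] 90.0 110.0 [129 131 132]
   [366.3 173.9] [10.5 22.1] 73.3 51.0 [54 49 42]
   [297.8 150.7] [13. 18.] 90.0 174.5 [140 142 144]
   [252.5 128. ] [12.9 22.3] 7
[... 213 characters left out ...]
4.1] 46.7 791.5 [113 112 117]
   [267.8 306.4] [25.3 33. ] 49.4 664.0 [112 113 117]
   [360.3 255.5] [34. 23.] 90.0 681.5 [113 113 115]
   [292.5 234.2] [ 7. 11.] 90.0 61.0 [135 136 139]
   [326.6 198.3] [ 8. 13.] 90.0 80.5 [132 132 135]
   [313.2 177.1] [ 6. 11.] 90.0 54.5 [143 143 146]
   [273.6 181.7] [ 3.4 32.2] 55.0 81.0 [123 127 135]
   [423.7 170.3] [23.   9.7] 21.8 161.0 [112 112 117]
   [355.6 164.7] [ 8. 15.] 90.0 95.0 [173 173 175]
   [398.9 160.6] [20.8  9.5] 21.8 141.0 [114 114 119]
   [375.8 151.6] [21.   9.1] 20.6 128.0 [113 113 118]
   [299.6 142.7] [ 4. 25.] 90.0 78.0 [108 109 113]
hs [  0   0 143]
choke [ 11 152  79]
tr [109  23  90]
tray [125  44  35]
trayflr [135   8 133]
```

View pics/td.png

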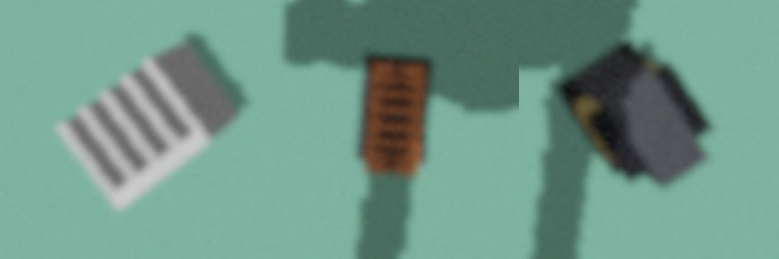

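Rectified top views: heatsink corners are (57,125), (115,208), (208,135) and (150,57); the choke ring runs from (398,60) to (392,172); the transformer's core top runs from about (638,85) to (687,171). Next come heights and tray poses from two views.

Run:
```python
from h import *
w=dict(np.load("w1.npz")); a,b=cam("scene"),cam("side")
D={"large":((427.5,79.1),(297.8,150.7),(355.6,164.7)),"med":((310.5,73.5),(330.6,196.2),(326.6,198.3)),"small":((207.6,64.1),(364.0,246),(292.5,234.2)),
"t3a":((506.6,174.1),(307.7,114.2),(423.7,170.3)),"t3b":((528.2,124.2),(280.5,120.9),(398.9,160.6)),"t3c":((552.2,69),(252.5,128),(375.8,151.6)),
"t2a":((110.1,149.3),(465.5,293.7),(299.8,328.6)),"t2b":((110.5,96.4),(430.4,308.2),(267.8,306.4))}
H={"large":.072,"med":.057,"small":.045}
for n,(p,q,r) in D.items():
    print(n,"w+scene",*[np.round(x,4) for x in tri(w,p,a,q)],"w+side",*[np.round(x,4) for x in tri(w,p,b,r)],"plane",plane(w,*p,H.get(n,.004)).round(4))
# outer outlines of the trays (dark, wall tops z=.014)
h=cv2.cvtColor(w["frame"],cv2.COLOR_RGB2HSV); m=cv2.inRange(h,(0,0,0),(179,255,70))
for n,(x0,y0,x1,y1) in {"t2":(70,50,155,190),"t3":(465,20,600,212)}.items():
    k=np.zeros_like(m);k[y0:y1,x0:x1]=m[y0:y1,x0:x1]
    c=max(cv2.findContours(k,cv2.RETR_EXTERNAL,cv2.CHAIN_APPROX_NONE)[0],key=cv2.contourArea)
    P=np.float32([plane(w,*p[0],.012)[:2] for p in c]); (cx,cy),s,ang=cv2.minAreaRect(P*1000); print(n,np.round([cx,cy,*s,ang],1))
```

```text
large w+scene [ 0.5663 -0.1226  0.0674] 0.0035 w+side [ 0.5675 -0.1252  0.0644] 0.0007 plane [ 0.5671 -0.1225  0.072 ]
med w+scene [0.5742 0.0169 0.0537] 0.0018 w+side [0.5747 0.0162 0.0518] 0.0009 plane [0.5745 0.0162 0.057 ]
small w+scene [0.5864 0.1463 0.0423] 0.001 w+side [0.5865 0.1462 0.0409] 0.0011 plane [0.5865 0.145  0.045 ]
t3a w+scene [ 0.4363 -0.2832 -0.0027] 0.004 w+side [ 0.4377 -0.2842 -0.0013] 0.0 plane [ 0.4388 -0.2808  0.004 ]
t3b w+scene [ 5.117e-01 -2.992e-01  3.000e-04] 0.0037 w+side [ 0.5124 -0.3024 -0.0015] 0.0002 plane [ 0.5128 -0.2986  0.004 ]
t3c w+scene [ 0.5862 -0.3162  0.0015] 0.0039 w+side [ 0.5873 -0.3213 -0.0022] 0.0007 plane [ 0.5868 -0.3166  0.004 ]
t2a w+scene [ 4.745e-01  3.201e-01 -2.000e-04] 0.0006 w+side [0.4746 0.3176 0.0028] 0.001 plane [0.4753 0.317  0.004 ]
t2b w+scene [0.5497 0.3035 0.0009] 0.0003 w+side [0.5491 0.3015 0.0032] 0.0015 plane [0.5498 0.3013 0.004 ]
t2 [512.8 305.1  81.  149.6  77.5]
t3 [ 515.1 -292.    80.5  224.9   76.2]
```

```bash
python3 -m pendant '[{"dx":-0.0018,"dy":-0.0236,"dz":0.037,"rx":0,"ry":0,"rz":0,"hand":0.085},{"dx":-0.0018,"dy":-0.0236,"dz":0.037,"rx":0,"ry":0,"rz":0,"hand":0.085},{"dx":-0.0018,"dy":-0.0236,"dz":0.037,"rx":0,"ry":0,"rz":0,"hand":0.085},{"dx":-0.0018,"dy":-0.0236,"dz":0.037,"rx":0,"ry":0,"rz":0,"hand":0.085},{"dx":-0.0018,"dy":-0.0236,"dz":0.037,"rx":0,"ry":0,"rz":0,"hand":0.085},{"dx":0,"dy":0,"dz":0,"rx":0,"ry":0,"rz":-6.35,"hand":0.085},{"dx":0,"dy":0,"dz":0,"rx":0,"ry":0,"rz":-6.35,"hand":0.085},{"dx":0,"dy":0,"dz":0,"rx":0,"ry":0,"rz":-6.35,"hand":0.085},{"dx":0,"dy":0,"dz":0,"rx":0,"ry":0,"rz":-6.35,"hand":0.085},{"dx":0,"dy":0,"dz":0,"rx":0,"ry":0,"rz":-6.35,"hand":0.085},{"dx":0,"dy":0,"dz":0,"rx":0,"ry":0,"rz":-6.35,"hand":0.085},{"dx":0,"dy":0,"dz":0,"rx":0,"ry":0,"rz":0,"hand":0.085}]'
cat >> h.py <<'E'
def hull(i,lo,hi,z,c,r=.06,inv=False,op=3):  # largest blob of HSV range near c (world, on z): hull rect on plane z, in mm/deg
    h=cv2.cvtColor(i["frame"],cv2.COLOR_RGB2HSV); m=cv2.inRange(h,lo,hi)
    if inv: m=255-m
    k=np.zeros_like(m); cv2.fillConvexPoly(k,np.int32([proj(i,(c[0]+r*s,c[1]+r*t,z)) for s,t in [(1,1),(1,-1),(-1,-1),(-1,1)]]),255)
    m=cv2.morphologyEx(m&k,cv2.MORPH_OPEN,np.ones((op,op)))
    b=max(cv2.findContours(m,cv2.RETR_EXTERNAL,cv2.CHAIN_APPROX_NONE)[0],key=cv2.contourArea)
    P=np.float32([plane(i,*p[0],z)[:2] for p in b])*1000
    return cv2.minAreaRect(P),b
def go(p,yaw=None):   # tool-frame shift to world point p now, and rz to bring tool y to world angle yaw (deg, mod 180)
    s=manip.get_state(); M=rot(s["ee_rot"]).as_matrix(); d=M.T@(np.array(p)-s["position"])
    ty=np.degrees(np.arctan2(M[1,1],M[0,1]))
    print("shift tool mm",(d*1000).round(1),"tool y at",round(ty,1),"rz",None if yaw is None else round(-((yaw-ty+90)%180-90),1))
E
python3 - <<'E'
from h import *
i=cam("wrist"); np.savez("w2.npz",**i); print(manip.get_state()["position"],i["P"])
cv2.imwrite("pics/w2.png",i["frame"][:,:,::-1]); go((.4507,.1223,.12),-51.9)
E
```

```text
clock: 3.3
position: [0.4508, 0.1152, 0.1305]
ee_rot: [0.0, 0.945, 0.326, 0.0]
contact_force: [-0.2, -0.0, 0.1]
width: 0.0849
gripper_force: 0.0
[0.45080231 0.1153342  0.13048237] [0.50762294 0.16107387 0.27318366]
shift tool mm [ 4.2 -5.6 10.5] tool y at -52.1 rz -0.2
```

View pics/w2.png

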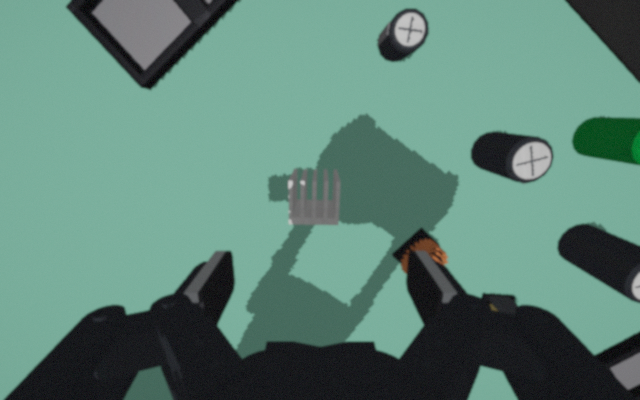

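The wrist view shows the heatsink aligned with the fingers. Its plate's top edge runs from (290,222) to (339,222), and the path down is clear; the choke at (422,245) sits behind the right finger, so I check that clearance.

Run:
```python
from h import *
i=dict(np.load("w2.npz"))
l,r=plane(i,289.5,222.5,.05),plane(i,339.5,222.5,.05); s=manip.get_state(); M=rot(s["ee_rot"]).as_matrix()
c=(l+r)/2+.018*M[:,0]; print(l,r,np.linalg.norm(l-r),"centre",c, np.degrees(np.arctan2(*(r-l)[1::-1])))
w=dict(np.load("w1.npz")); print(plane(w,321,147,.006))
for sg in (1,-1): print("open finger back at",s["position"]+sg*.057*M[:,1])
go((c[0],c[1],.016),-51.9)
print(tri(i,(526,160)if 0 else (532,160),w,(310.5,73.5)))
```

```text
[0.42462982 0.12702733 0.05      ] [0.44950479 0.0953496  0.05      ] 0.04027706659410646 centre [0.45127287 0.12224296 0.05000089] -51.85918484056249
[0.47950739 0.00290541 0.006     ]
open finger back at [0.48580819 0.07034989 0.13049566]
open finger back at [0.41579643 0.16031851 0.13046907]
shift tool mm [  4.6  -5.2 114.5] tool y at -52.1 rz -0.2
(array([0.57566757, 0.01655662, 0.05602297]), np.float64(0.0021003699282797893))
```

```bash
python3 -m pendant '[{"dx":0.0046,"dy":-0.0052,"dz":0.02,"rx":0,"ry":0,"rz":0,"hand":0.085},{"dx":0,"dy":0,"dz":0.032,"rx":0,"ry":0,"rz":0,"hand":0.085},{"dx":0,"dy":0,"dz":0.032,"rx":0,"ry":0,"rz":0,"hand":0.085},{"dx":0,"dy":0,"dz":0.0305,"rx":0,"ry":0,"rz":0,"hand":0.085},{"dx":0,"dy":0,"dz":0,"rx":0,"ry":0,"rz":0,"hand":0.085},{"dx":0,"dy":0,"dz":0,"rx":0,"ry":0,"rz":0,"hand":0.085}]'
python3 - <<'E'
from h import *
go((.4513,.1222,.015),-51.9)
E
```

```text
clock: 3.85
position: [0.45, 0.1226, 0.0151]
ee_rot: [-0.0, 0.946, 0.325, -0.002]
contact_force: [-0.2, -0.5, 0.1]
width: 0.0846
gripper_force: 0.0
shift tool mm [0.8 1.1 0.1] tool y at -52.0 rz -0.1
```

```bash
python3 -m pendant '[{"dx":0,"dy":0,"dz":0,"rx":0,"ry":0,"rz":0,"hand":0.03},{"dx":0,"dy":0,"dz":0,"rx":0,"ry":0,"rz":0,"hand":0.03},{"dx":0,"dy":0,"dz":0,"rx":0,"ry":0,"rz":0,"hand":0.03},{"dx":0,"dy":0,"dz":0,"rx":0,"ry":0,"rz":0,"hand":0.03},{"dx":0,"dy":0,"dz":0,"rx":0,"ry":0,"rz":0,"hand":0.03},{"dx":0,"dy":0,"dz":0,"rx":0,"ry":0,"rz":0,"hand":0.03},{"dx":0,"dy":0,"dz":0,"rx":0,"ry":0,"rz":0,"hand":0.03},{"dx":0,"dy":0,"dz":0,"rx":0,"ry":0,"rz":0,"hand":0.03}]' 50
```

```text
clock: 4.52
position: [0.4524, 0.1233, 0.0176]
ee_rot: [0.0, 0.945, 0.326, 0.002]
contact_force: [-0.8, -0.8, 6.4]
width: 0.0391
gripper_force: 50.0
```

```bash
python3 -m pendant '[{"dx":0,"dy":0,"dz":-0.036,"rx":0,"ry":0,"rz":0,"hand":0.03},{"dx":0,"dy":0,"dz":-0.036,"rx":0,"ry":0,"rz":0,"hand":0.03},{"dx":0,"dy":0,"dz":-0.036,"rx":0,"ry":0,"rz":0,"hand":0.03},{"dx":0,"dy":0,"dz":0,"rx":0,"ry":0,"rz":-6.4,"hand":0.03},{"dx":0,"dy":0,"dz":0,"rx":0,"ry":0,"rz":-6.4,"hand":0.03},{"dx":0,"dy":0,"dz":0,"rx":0,"ry":0,"rz":-6.4,"hand":0.03},{"dx":0,"dy":0,"dz":0,"rx":0,"ry":0,"rz":-6.4,"hand":0.03},{"dx":0,"dy":0,"dz":0,"rx":0,"ry":0,"rz":-6.4,"hand":0.03},{"dx":0,"dy":0,"dz":0,"rx":0,"ry":0,"rz":-6.4,"hand":0.03},{"dx":0,"dy":0,"dz":0,"rx":0,"ry":0,"rz":0,"hand":0.03}]'
python3 - <<'E'
from h import *
go((.440,-.277,.13),-13.6)
E
```

```text
clock: 5.35
position: [0.4511, 0.1232, 0.1246]
ee_rot: [0.0, 0.785, 0.62, 0.001]
contact_force: [-0.0, 0.3, -0.1]
width: 0.0396
gripper_force: 50.9
shift tool mm [-391.9   81.9   -5.4] tool y at -13.4 rz 0.2
```

```bash
python3 -m pendant '[{"dx":-0.0327,"dy":0.0068,"dz":0,"rx":0,"ry":0,"rz":0,"hand":0.03},{"dx":-0.0327,"dy":0.0068,"dz":0,"rx":0,"ry":0,"rz":0,"hand":0.03},{"dx":-0.0327,"dy":0.0068,"dz":0,"rx":0,"ry":0,"rz":0,"hand":0.03},{"dx":-0.0327,"dy":0.0068,"dz":0,"rx":0,"ry":0,"rz":0,"hand":0.03},{"dx":-0.0327,"dy":0.0068,"dz":0,"rx":0,"ry":0,"rz":0,"hand":0.03},{"dx":-0.0327,"dy":0.0068,"dz":0,"rx":0,"ry":0,"rz":0,"hand":0.03},{"dx":-0.0327,"dy":0.0068,"dz":0,"rx":0,"ry":0,"rz":0,"hand":0.03},{"dx":-0.0327,"dy":0.0068,"dz":0,"rx":0,"ry":0,"rz":0,"hand":0.03},{"dx":-0.0327,"dy":0.0068,"dz":0,"rx":0,"ry":0,"rz":0,"hand":0.03},{"dx":-0.0327,"dy":0.0068,"dz":0,"rx":0,"ry":0,"rz":0,"hand":0.03},{"dx":-0.0327,"dy":0.0068,"dz":0,"rx":0,"ry":0,"rz":0,"hand":0.03},{"dx":-0.0327,"dy":0.0068,"dz":0,"rx":0,"ry":0,"rz":0,"hand":0.03}]'
python3 -m pendant '[{"dx":0,"dy":0,"dz":0,"rx":0,"ry":0,"rz":0,"hand":0.03},{"dx":0,"dy":0,"dz":0,"rx":0,"ry":0,"rz":0,"hand":0.03}]'
python3 - <<'E'
from h import *
i=cam("wrist"); np.savez("w3.npz",**i); print(manip.get_state()["position"],i["P"])
cv2.imwrite("pics/w3.png",i["frame"][:,:,::-1]); go((.440,-.277,.12),-13.6)
E
```

```text
clock: 6.35
position: [0.4386, -0.2791, 0.1245]
ee_rot: [0.0, 0.786, 0.618, 0.0]
contact_force: [0.1, 0.1, -0.5]
width: 0.0395
gripper_force: 50.8
clock: 6.52
position: [0.4389, -0.2792, 0.1242]
ee_rot: [0.0, 0.787, 0.617, 0.0]
contact_force: [0.5, 0.6, -0.7]
width: 0.0393
gripper_force: 50.8
[ 0.43855809 -0.2775036   0.12399092] [ 0.45537053 -0.20726374  0.26687541]
shift tool mm [0.8 1.3 4. ] tool y at -13.7 rz -0.1
```

View pics/w3.png

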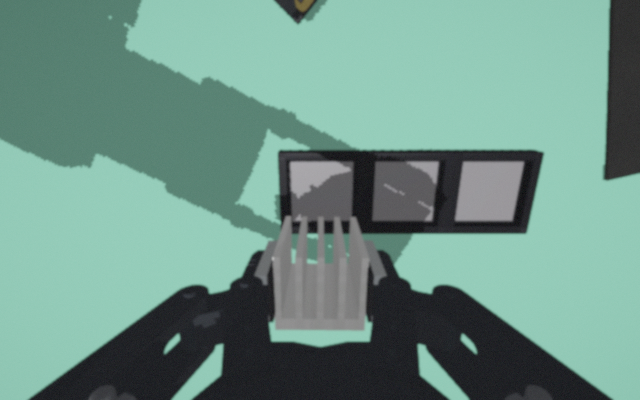

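The tray is aligned with the tool, and pocket 1's floor spans columns 288-354, far edge at row 222. The tray's far top edge is at row 232.5, its right corner at (527,233). The heatsink hangs upright at (320,270). Now I cast these pixels.

Run:
```python
from h import *
i=dict(np.load("w3.npz")); s=manip.get_state(); M=rot(s["ee_rot"]).as_matrix()
g=cv2.cvtColor(i["frame"],cv2.COLOR_RGB2GRAY).astype(int)
print("row210",g[170,270:380:2].tolist()); print("row170 right",g[170,440:545:2].tolist()); print("col 480",g[140:245:2,480].tolist())
def T(p): return (M.T@(p-s["position"])*1000).round(1)[:2]
for n,u,v,z in [("floor far mid",320,222,.004),("floor far 3",490,222,.004),("top far",490,232.5,.014),("near bottom",490,152,0),("near top?",490,152,.014),("fl L1",288.5,170,.004),("fl R1",353.5,170,.004),("fl L2",373,190,.004),("fl R3",521,190,.004),("near floor",490,160,.014)]: print(n,T(plane(i,u,v,z)))
```

```text
row210 [186, 187, 188, 183, 133, 61, 59, 59, 42, 39, 124, 164, 166, 170, 168, 166, 169, 167, 166, 166, 167, 167, 167, 166, 167, 168, 168, 167, 167, 167, 166, 167, 165, 165, 165, 165, 164, 164, 163, 157, 130, 79, 37, 26, 26, 28, 28, 29, 21, 24, 19, 26, 48, 89, 95]
row170 right [33, 26, 33, 42, 42, 45, 39, 40, 45, 43, 54, 126, 156, 153, 153, 153, 154, 155, 153, 154, 153, 155, 154, 153, 153, 155, 154, 153, 154, 154, 154, 153, 153, 153, 153, 154, 153, 153, 151, 153, 148, 106, 36, 19, 22, 25, 35, 41, 42, 51, 142, 183, 185]
col 480 [187, 186, 188, 186, 175, 99, 36, 47, 46, 41, 65, 137, 153, 154, 152, 153, 155, 154, 153, 155, 154, 152, 154, 152, 152, 154, 153, 153, 154, 153, 153, 155, 153, 154, 154, 153, 154, 154, 153, 151, 118, 49, 25, 33, 35, 41, 66, 163, 185, 185, 186, 186, 187]
floor far mid [-29.2  -0.1]
floor far 3 [-29.4 161.3]
top far [-35.9 156.9]
near bottom [ 36.2 152.7]
near top? [ 38.1 144.7]
fl L1 [ 20.9 -28.3]
fl R1 [20.8 30.2]
fl L2 [ 2.2 48.6]
fl R3 [  1.9 184.7]
near floor [ 31.3 145.8]
```

```bash
python3 -m pendant '[{"dx":0.002,"dy":0.001,"dz":0.02,"rx":0,"ry":0,"rz":0,"hand":0.03},{"dx":0,"dy":0,"dz":0.03,"rx":0,"ry":0,"rz":0,"hand":0.03},{"dx":0,"dy":0,"dz":0.03,"rx":0,"ry":0,"rz":0,"hand":0.03},{"dx":0,"dy":0,"dz":0.015,"rx":0,"ry":0,"rz":0,"hand":0.03},{"dx":0,"dy":0,"dz":0.006,"rx":0,"ry":0,"rz":0,"hand":0.03},{"dx":0,"dy":0,"dz":0,"rx":0,"ry":0,"rz":0,"hand":0.03},{"dx":0,"dy":0,"dz":0,"rx":0,"ry":0,"rz":0,"hand":0.03}]'
python3 - <<'E'
from h import *
i=cam("wrist"); cv2.imwrite("pics/w4.png",i["frame"][:,:,::-1])
E
```

```text
clock: 7.15
position: [0.4407, -0.2746, 0.0235]
ee_rot: [0.0, 0.785, 0.619, 0.0]
contact_force: [0.7, -0.2, -0.9]
width: 0.0393
gripper_force: 50.5
```

View pics/w4.png

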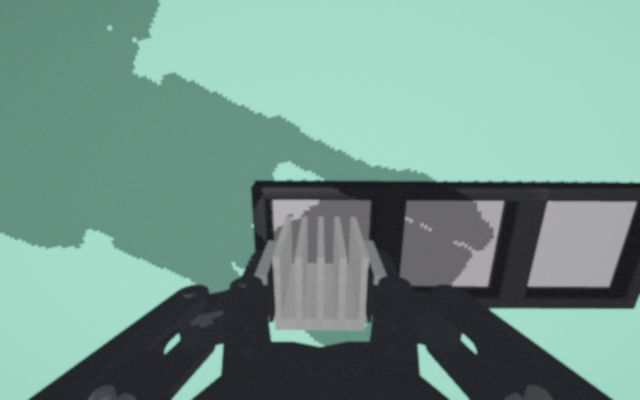

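The heatsink sits over pocket 1 (columns 270-372), centred laterally. I lower the last bit, release and lift.

```bash
python3 -m pendant '[{"dx":0,"dy":0,"dz":0.0015,"rx":0,"ry":0,"rz":0,"hand":0.03},{"dx":0,"dy":0,"dz":0.001,"rx":0,"ry":0,"rz":0,"hand":0.03},{"dx":0,"dy":0,"dz":0,"rx":0,"ry":0,"rz":0,"hand":0.03},{"dx":0,"dy":0,"dz":0,"rx":0,"ry":0,"rz":0,"hand":0.056},{"dx":0,"dy":0,"dz":0,"rx":0,"ry":0,"rz":0,"hand":0.056},{"dx":0,"dy":0,"dz":0,"rx":0,"ry":0,"rz":0,"hand":0.056},{"dx":0,"dy":0,"dz":0,"rx":0,"ry":0,"rz":0,"hand":0.056},{"dx":0,"dy":0,"dz":-0.02,"rx":0,"ry":0,"rz":0,"hand":0.056},{"dx":0,"dy":0,"dz":-0.035,"rx":0,"ry":0,"rz":0,"hand":0.056},{"dx":0,"dy":0,"dz":-0.035,"rx":0,"ry":0,"rz":0,"hand":0.056},{"dx":0,"dy":0,"dz":-0.02,"rx":0,"ry":0,"rz":0,"hand":0.056},{"dx":0,"dy":0,"dz":0,"rx":0,"ry":0,"rz":0,"hand":0.056}]'
python3 - <<'E'
from h import *
i=cam("wrist"); np.savez("w5.npz",**i); cv2.imwrite("pics/w5.png",i["frame"][:,:,::-1])
go((.461,.005,.13),-93)
E
```

```text
clock: 8.2
position: [0.443, -0.2779, 0.1351]
ee_rot: [0.005, 0.785, 0.619, 0.001]
contact_force: [0.4, -0.2, -0.3]
width: 0.0561
gripper_force: 0.0
shift tool mm [278.7 -47.1   1.8] tool y at -13.5 rz 79.5
```

View pics/w5.png

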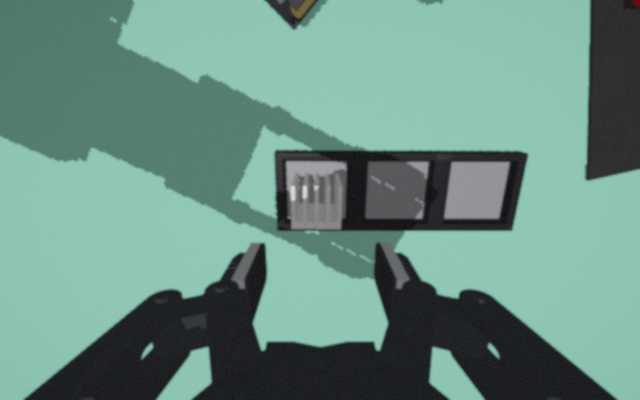

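Heatsink stands upright inside pocket 1 (at (317,200), pocket columns 285-347). The other two pockets are free. On to the choke.

```bash
python3 -m pendant '[{"dx":0.0348,"dy":-0.0059,"dz":0,"rx":0,"ry":0,"rz":0,"hand":0.056},{"dx":0.0348,"dy":-0.0059,"dz":0,"rx":0,"ry":0,"rz":0,"hand":0.056},{"dx":0.0348,"dy":-0.0059,"dz":0,"rx":0,"ry":0,"rz":0,"hand":0.056},{"dx":0.0348,"dy":-0.0059,"dz":0,"rx":0,"ry":0,"rz":0,"hand":0.056},{"dx":0.0348,"dy":-0.0059,"dz":0,"rx":0,"ry":0,"rz":0,"hand":0.056},{"dx":0.0348,"dy":-0.0059,"dz":0,"rx":0,"ry":0,"rz":0,"hand":0.056},{"dx":0.0348,"dy":-0.0059,"dz":0,"rx":0,"ry":0,"rz":0,"hand":0.056},{"dx":0.0348,"dy":-0.0059,"dz":0,"rx":0,"ry":0,"rz":0,"hand":0.056}]'
python3 -m pendant '[{"dx":0,"dy":0,"dz":0,"rx":0,"ry":0,"rz":6.6,"hand":0.056},{"dx":0,"dy":0,"dz":0,"rx":0,"ry":0,"rz":6.6,"hand":0.056},{"dx":0,"dy":0,"dz":0,"rx":0,"ry":0,"rz":6.6,"hand":0.056},{"dx":0,"dy":0,"dz":0,"rx":0,"ry":0,"rz":6.6,"hand":0.056},{"dx":0,"dy":0,"dz":0,"rx":0,"ry":0,"rz":6.6,"hand":0.056},{"dx":0,"dy":0,"dz":0,"rx":0,"ry":0,"rz":6.6,"hand":0.056},{"dx":0,"dy":0,"dz":0,"rx":0,"ry":0,"rz":6.6,"hand":0.056},{"dx":0,"dy":0,"dz":0,"rx":0,"ry":0,"rz":6.6,"hand":0.056},{"dx":0,"dy":0,"dz":0,"rx":0,"ry":0,"rz":6.6,"hand":0.056},{"dx":0,"dy":0,"dz":0,"rx":0,"ry":0,"rz":6.6,"hand":0.056},{"dx":0,"dy":0,"dz":0,"rx":0,"ry":0,"rz":6.6,"hand":0.056},{"dx":0,"dy":0,"dz":0,"rx":0,"ry":0,"rz":6.6,"hand":0.056}]'
python3 - <<'E'
from h import *
s=manip.get_state(); M=rot(s["ee_rot"]).as_matrix()
i=cam("wrist"); np.savez("w6.npz",**i); cv2.imwrite("pics/w6.png",i["frame"][:,:,::-1]); print(s["position"])
r,b=hull(i,(3,90,30),(22,255,255),.026,(.461,.005),.04); b=b[:,0]
print("copper px bbox",b.min(0),b.max(0),cv2.minAreaRect(b))
# black foot
h=cv2.cvtColor(i["frame"],cv2.COLOR_RGB2HSV); 
r2,f=hull(i,(0,0,0),(179,255,60),.006,(.461,.005),.04,op=2); f=f[:,0]; print("foot",f.min(0),f.max(0),cv2.boxPoints(cv2.minAreaRect(f)).round(0).tolist())
w=dict(np.load("w1.npz")); 
r,c=hull(w,(3,90,30),(22,255,255),.026,(.461,.005),.04); c=c[:,0]; print("w1",c.min(0),c.max(0))
x0,y0=b.min(0)-30; x1,y1=b.max(0)+30
cv2.imwrite("pics/c6.png",cv2.resize(i["frame"][y0:y1,x0:x1],None,fx=4,fy=4,interpolation=cv2.INTER_CUBIC)[:,:,::-1]); print(x0,y0)
go((.461,.004,.13),-93)
E
```

```text
clock: 8.92
position: [0.4579, 0.0077, 0.1288]
ee_rot: [-0.001, 0.785, 0.619, -0.001]
contact_force: [0.0, 0.2, -0.4]
width: 0.0558
gripper_force: 0.0
clock: 9.92
position: [0.4581, 0.0061, 0.1286]
ee_rot: [-0.0, 1.0, -0.026, -0.002]
contact_force: [-0.2, 0.1, -0.8]
width: 0.0559
gripper_force: 0.0
[0.45805577 0.00613232 0.12864311]
copper px bbox [311 170] [336 216] ((323.5, 193.0), (46.0, 25.0), 90.0)
foot [312 167] [338 175] [[312.0, 167.0], [338.0, 167.0], [338.0, 175.0], [312.0, 175.0]]
w1 [314 147] [329 174]
281 140
shift tool mm [ 3.   2.  -1.3] tool y at -93.2 rz -0.2
```

Run:
```python
from h import *
i=dict(np.load("w6.npz"))
d=ray(i,323.8,170)+ray(i,323.8,216.5); d/=np.linalg.norm(d); P=i["P"]
c=P+d*(.026-P[2])/d[2]; print("choke centre",c)
half=np.arccos(ray(i,323.8,170)@ray(i,323.8,216.5))/2; print("range by radius",.02/np.sin(half),"range by z",np.linalg.norm(c-P))
w=dict(np.load("w1.npz")); d=ray(w,321.6,147)+ray(w,321.6,174.5); print("w1",w["P"]+d*(.026-w["P"][2])/d[2])
a=cam("scene"); r,b=hull(a,(3,90,30),(22,255,255),.026,(.461,.005),.04,op=2); m=b[:,0].min(0)/2+b[:,0].max(0)/2; print("tri",tri(i,proj(i,c),a,m))
go((c[0],c[1],.016),-93.2)
```

```text
choke centre [0.46203786 0.00305401 0.026     ]
range by radius 0.25570131347471087 range by z 0.25459850356795827
w1 [0.46221955 0.00207241 0.026     ]
tri (array([0.45626624, 0.0036572 , 0.00956901]), np.float64(0.002486626709072444))
shift tool mm [  4.4   2.9 112.8] tool y at -92.7 rz 0.5
```

```bash
python3 -m pendant '[{"dx":0.0044,"dy":0.0029,"dz":0.02,"rx":0,"ry":0,"rz":0,"hand":0.056},{"dx":0,"dy":0,"dz":0.033,"rx":0,"ry":0,"rz":0,"hand":0.056},{"dx":0,"dy":0,"dz":0.033,"rx":0,"ry":0,"rz":0,"hand":0.056},{"dx":0,"dy":0,"dz":0.0265,"rx":0,"ry":0,"rz":0,"hand":0.056},{"dx":0,"dy":0,"dz":0,"rx":0,"ry":0,"rz":0,"hand":0.056},{"dx":0,"dy":0,"dz":0,"rx":0,"ry":0,"rz":0,"hand":0.056}]'
python3 - <<'E'
from h import *
go((.462,.003,.016),-93.2)
E
```

```text
clock: 10.52
position: [0.4619, 0.0031, 0.0165]
ee_rot: [-0.0, 1.0, -0.022, -0.002]
contact_force: [0.8, -0.6, 0.6]
width: 0.0561
gripper_force: 0.0
shift tool mm [0.1 0.1 0.5] tool y at -92.6 rz 0.6
```

```bash
python3 -m pendant '[{"dx":0,"dy":0,"dz":0,"rx":0,"ry":0,"rz":0,"hand":0.01},{"dx":0,"dy":0,"dz":0,"rx":0,"ry":0,"rz":0,"hand":0.01},{"dx":0,"dy":0,"dz":0,"rx":0,"ry":0,"rz":0,"hand":0.01},{"dx":0,"dy":0,"dz":0,"rx":0,"ry":0,"rz":0,"hand":0.01},{"dx":0,"dy":0,"dz":0,"rx":0,"ry":0,"rz":0,"hand":0.01},{"dx":0,"dy":0,"dz":0,"rx":0,"ry":0,"rz":0,"hand":0.01}]' 45
python3 -m pendant '[{"dx":0,"dy":0,"dz":-0.036,"rx":0,"ry":0,"rz":0,"hand":0.01},{"dx":0,"dy":0,"dz":-0.036,"rx":0,"ry":0,"rz":0,"hand":0.01},{"dx":0,"dy":0,"dz":-0.036,"rx":0,"ry":0,"rz":0,"hand":0.01},{"dx":0,"dy":0,"dz":0,"rx":0,"ry":0,"rz":5.4,"hand":0.01},{"dx":0,"dy":0,"dz":0,"rx":0,"ry":0,"rz":5.4,"hand":0.01},{"dx":0,"dy":0,"dz":0,"rx":0,"ry":0,"rz":0,"hand":0.01},{"dx":0,"dy":0,"dz":0,"rx":0,"ry":0,"rz":0,"hand":0.01}]'
python3 - <<'E'
from h import *
go((.5147,-.2956,.12),-103.6)
E
```

```text
clock: 11.02
position: [0.4652, 0.0027, 0.0196]
ee_rot: [0.0, 1.0, -0.023, 0.002]
contact_force: [-0.2, -0.1, 6.8]
width: 0.0189
gripper_force: 45.0
clock: 11.6
position: [0.4633, 0.003, 0.1263]
ee_rot: [0.0, 0.993, -0.116, 0.0]
contact_force: [0.1, 0.8, -0.4]
width: 0.0193
gripper_force: 44.1
shift tool mm [118.9 278.7   6.3] tool y at -103.3 rz 0.3
```

```bash
python3 -m pendant '[{"dx":0.0149,"dy":0.0348,"dz":0,"rx":0,"ry":0,"rz":0,"hand":0.01},{"dx":0.0149,"dy":0.0348,"dz":0,"rx":0,"ry":0,"rz":0,"hand":0.01},{"dx":0.0149,"dy":0.0348,"dz":0,"rx":0,"ry":0,"rz":0,"hand":0.01},{"dx":0.0149,"dy":0.0348,"dz":0,"rx":0,"ry":0,"rz":0,"hand":0.01},{"dx":0.0149,"dy":0.0348,"dz":0,"rx":0,"ry":0,"rz":0,"hand":0.01},{"dx":0.0149,"dy":0.0348,"dz":0,"rx":0,"ry":0,"rz":0,"hand":0.01},{"dx":0.0149,"dy":0.0348,"dz":0,"rx":0,"ry":0,"rz":0,"hand":0.01},{"dx":0.0149,"dy":0.0348,"dz":0,"rx":0,"ry":0,"rz":0,"hand":0.01},{"dx":0,"dy":0,"dz":0,"rx":0,"ry":0,"rz":0,"hand":0.01},{"dx":0,"dy":0,"dz":0,"rx":0,"ry":0,"rz":0,"hand":0.01}]'
python3 - <<'E'
from h import *
s=manip.get_state(); M=rot(s["ee_rot"]).as_matrix()
i=cam("wrist"); np.savez("w7.npz",**i); cv2.imwrite("pics/w7.png",i["frame"][:,:,::-1])
go((.5147,-.2956,.021),-103.6)
h=cv2.cvtColor(i["frame"],cv2.COLOR_RGB2HSV); m=cv2.inRange(h,(0,0,75),(179,45,255)); m[290:]=0
for c in cv2.findContours(m,cv2.RETR_EXTERNAL,cv2.CHAIN_APPROX_NONE)[0]:
    if cv2.contourArea(c)>300:
        P=np.float32([plane(i,*p[0],.004)[:2] for p in c])*1000; r=cv2.minAreaRect(P); print(c[:,0].min(0),c[:,0].max(0),np.round([*r[0],*r[1],r[2]],1))
E
```

```text
clock: 12.43
position: [0.5144, -0.2976, 0.1248]
ee_rot: [-0.0, 0.993, -0.118, -0.001]
contact_force: [-0.1, -0.1, -1.1]
width: 0.0191
gripper_force: 44.4
shift tool mm [ 1.000e+00 -1.000e-01  1.038e+02] tool y at -103.5 rz 0.1
[342 239] [360 282] [ 439.6 -311.6   13.4   48.1   85.5]
[280 238] [297 282] [ 454.5 -250.5   13.3   48.6   68. ]
[ 27 179] [ 81 229] [561.6 -53.3  49.2  48.5  20. ]
[287 164] [349 223] [ 513.2 -294.9   58.6   56.6   76.5]
[283  71] [353 141] [ 588.5 -312.9   58.1   56.7   75.5]
```

View pics/w7.png

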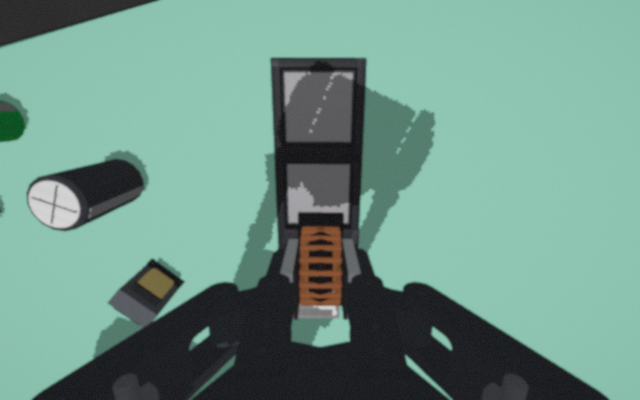

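The view shows the choke hanging at (320,265), over pocket 2 (columns 287-349, rows 164-223) once the view angle is allowed for. Pocket 3 at (318,106) is empty. I lower and release.

```bash
python3 -m pendant '[{"dx":0.002,"dy":0,"dz":0.03,"rx":0,"ry":0,"rz":0,"hand":0.01},{"dx":0,"dy":0,"dz":0.03,"rx":0,"ry":0,"rz":0,"hand":0.01},{"dx":0,"dy":0,"dz":0.025,"rx":0,"ry":0,"rz":0,"hand":0.01},{"dx":0,"dy":0,"dz":0.012,"rx":0,"ry":0,"rz":0,"hand":0.01},{"dx":0,"dy":0,"dz":0.003,"rx":0,"ry":0,"rz":0,"hand":0.01},{"dx":0,"dy":0,"dz":0.001,"rx":0,"ry":0,"rz":0,"hand":0.01},{"dx":0,"dy":0,"dz":0,"rx":0,"ry":0,"rz":0,"hand":0.01}]'
python3 - <<'E'
from h import *
go((.514,-.295,.0225))
E
```

```text
clock: 13.07
position: [0.5165, -0.2947, 0.025]
ee_rot: [-0.0, 0.993, -0.116, -0.0]
contact_force: [1.3, -0.5, -1.3]
width: 0.0193
gripper_force: 44.4
shift tool mm [-2.4  0.9  2.5] tool y at -103.4 rz None
```

```bash
python3 -m pendant '[{"dx":0,"dy":0,"dz":0.001,"rx":0,"ry":0,"rz":0,"hand":0.01},{"dx":0,"dy":0,"dz":0.001,"rx":0,"ry":0,"rz":0,"hand":0.01},{"dx":0,"dy":0,"dz":0,"rx":0,"ry":0,"rz":0,"hand":0.01},{"dx":0,"dy":0,"dz":0,"rx":0,"ry":0,"rz":0,"hand":0.04},{"dx":0,"dy":0,"dz":0,"rx":0,"ry":0,"rz":0,"hand":0.04},{"dx":0,"dy":0,"dz":0,"rx":0,"ry":0,"rz":0,"hand":0.04},{"dx":0,"dy":0,"dz":0,"rx":0,"ry":0,"rz":0,"hand":0.04},{"dx":0,"dy":0,"dz":-0.02,"rx":0,"ry":0,"rz":0,"hand":0.04},{"dx":0,"dy":0,"dz":-0.035,"rx":0,"ry":0,"rz":0,"hand":0.04},{"dx":0,"dy":0,"dz":-0.035,"rx":0,"ry":0,"rz":0,"hand":0.085},{"dx":0,"dy":0,"dz":-0.035,"rx":0,"ry":0,"rz":0,"hand":0.085},{"dx":0,"dy":0,"dz":0,"rx":0,"ry":0,"rz":0,"hand":0.085}]'
python3 - <<'E'
from h import *
i=cam("wrist"); np.savez("w8.npz",**i); cv2.imwrite("pics/w8.png",i["frame"][:,:,::-1])
r,b=hull(i,(3,90,30),(22,255,255),.03,(.514,-.295),.04); b=b[:,0]; print("choke px",b.min(0),b.max(0))
for q in (b.min(0),b.max(0)): print("at ring-centre height .03",plane(i,(b[:,0].min()+b[:,0].max())/2,q[1],.03))
d=ray(i,(b[:,0].min()+b[:,0].max())/2,b[:,1].min())+ray(i,(b[:,0].min()+b[:,0].max())/2,b[:,1].max()+.5); print("choke centre",i["P"]+d*(.03-i["P"][2])/d[2])
r,b=hull(i,(0,0,75),(179,45,255),.072,(.567,-.1225),.04); print("captop",r); m=cv2.moments(b); p=(m["m10"]/m["m00"],m["m01"]/m["m00"])
w=dict(np.load("w1.npz")); print(tri(w,(427.5,79.1),i,p), plane(i,*p,.072))
go((.567,-.123,.14))
E
```

```text
clock: 14.07
position: [0.5204, -0.2989, 0.1555]
ee_rot: [0.004, 0.993, -0.117, 0.006]
contact_force: [0.6, -0.3, 1.7]
width: 0.0747
gripper_force: 0.0
choke px [306 179] [328 223]
at ring-centre height .03 [ 0.53402948 -0.29979929  0.03      ]
at ring-centre height .03 [ 0.49185197 -0.28959258  0.03      ]
choke centre [ 0.51315868 -0.29474868  0.03      ]
captop ((567.3477783203125, -120.71754455566406), (35.775413513183594, 36.739402770996094), 63.26697540283203)
(array([ 0.56744544, -0.12193768,  0.07330194]), np.float64(0.0010170460431523421)) [ 0.5678223  -0.12073059  0.072     ]
shift tool mm [   5.7 -181.3   11.8] tool y at -103.5 rz None
```

```bash
python3 -m pendant '[{"dx":0.001,"dy":-0.0363,"dz":0,"rx":0,"ry":0,"rz":0,"hand":0.085},{"dx":0.001,"dy":-0.0363,"dz":0,"rx":0,"ry":0,"rz":0,"hand":0.085},{"dx":0.001,"dy":-0.0363,"dz":0,"rx":0,"ry":0,"rz":0,"hand":0.085},{"dx":0.001,"dy":-0.0363,"dz":0,"rx":0,"ry":0,"rz":0,"hand":0.085},{"dx":0.001,"dy":-0.0363,"dz":0,"rx":0,"ry":0,"rz":0,"hand":0.085},{"dx":0,"dy":0,"dz":0,"rx":0,"ry":0,"rz":0,"hand":0.085},{"dx":0,"dy":0,"dz":0,"rx":0,"ry":0,"rz":0,"hand":0.085}]'
python3 - <<'E'
from h import *
i=cam("wrist"); np.savez("w9.npz",**i)
r,b=hull(i,(0,0,75),(179,45,255),.072,(.567,-.1215),.035); print("captop",r)
go((.5675,-.1215,.032),-103.6)
E
```

```text
clock: 14.7
position: [0.5633, -0.1187, 0.1468]
ee_rot: [-0.0, 0.993, -0.116, -0.001]
contact_force: [0.8, 0.4, 0.6]
width: 0.0849
gripper_force: 0.0
captop ((566.8638305664062, -120.5747299194336), (34.70740509033203, 35.50461959838867), 76.77349853515625)
shift tool mm [  4.7   0.2 114.9] tool y at -103.4 rz 0.2
```

```bash
python3 -m pendant '[{"dx":0.0043,"dy":0,"dz":0.02,"rx":0,"ry":0,"rz":0,"hand":0.085},{"dx":0,"dy":0,"dz":0.033,"rx":0,"ry":0,"rz":0,"hand":0.085},{"dx":0,"dy":0,"dz":0.033,"rx":0,"ry":0,"rz":0,"hand":0.085},{"dx":0,"dy":0,"dz":0.028,"rx":0,"ry":0,"rz":0,"hand":0.085},{"dx":0,"dy":0,"dz":0,"rx":0,"ry":0,"rz":0,"hand":0.085},{"dx":0,"dy":0,"dz":0,"rx":0,"ry":0,"rz":0,"hand":0.085}]'
python3 -m pendant '[{"dx":0,"dy":0,"dz":0,"rx":0,"ry":0,"rz":0,"hand":0.03},{"dx":0,"dy":0,"dz":0,"rx":0,"ry":0,"rz":0,"hand":0.03},{"dx":0,"dy":0,"dz":0,"rx":0,"ry":0,"rz":0,"hand":0.03},{"dx":0,"dy":0,"dz":0,"rx":0,"ry":0,"rz":0,"hand":0.03},{"dx":0,"dy":0,"dz":0,"rx":0,"ry":0,"rz":0,"hand":0.03},{"dx":0,"dy":0,"dz":0,"rx":0,"ry":0,"rz":0,"hand":0.03},{"dx":0,"dy":0,"dz":0,"rx":0,"ry":0,"rz":0,"hand":0.03},{"dx":0,"dy":0,"dz":0,"rx":0,"ry":0,"rz":0,"hand":0.03}]' 50
```

```text
clock: 15.25
position: [0.5664, -0.1228, 0.0324]
ee_rot: [-0.0, 0.993, -0.118, -0.002]
contact_force: [0.4, 0.7, -0.5]
width: 0.0848
gripper_force: 0.0
clock: 15.92
position: [0.5692, -0.1223, 0.0359]
ee_rot: [0.001, 0.993, -0.117, 0.002]
contact_force: [-0.2, 0.3, 5.5]
width: 0.041
gripper_force: 50.2
```

```bash
python3 -m pendant '[{"dx":0,"dy":0,"dz":-0.03,"rx":0,"ry":0,"rz":0,"hand":0.03},{"dx":0,"dy":0,"dz":-0.03,"rx":0,"ry":0,"rz":0,"hand":0.03},{"dx":0,"dy":0,"dz":-0.03,"rx":0,"ry":0,"rz":0,"hand":0.03},{"dx":0,"dy":0,"dz":0,"rx":0,"ry":0,"rz":0,"hand":0.03},{"dx":0,"dy":0,"dz":0,"rx":0,"ry":0,"rz":0,"hand":0.03}]'
python3 - <<'E'
from h import *
go((.588,-.313,.125),-103.6)
E
```

```text
clock: 16.33
position: [0.5693, -0.1221, 0.1263]
ee_rot: [0.001, 0.993, -0.117, 0.003]
contact_force: [-1.1, -0.4, -1.7]
width: 0.0411
gripper_force: 51.3
shift tool mm [ 62.7 181.3   1.7] tool y at -103.5 rz 0.1
```

```bash
python3 -m pendant '[{"dx":0.0125,"dy":0.0363,"dz":0,"rx":0,"ry":0,"rz":0,"hand":0.03},{"dx":0.0125,"dy":0.0363,"dz":0,"rx":0,"ry":0,"rz":0,"hand":0.03},{"dx":0.0125,"dy":0.0363,"dz":0,"rx":0,"ry":0,"rz":0,"hand":0.03},{"dx":0.0125,"dy":0.0363,"dz":0,"rx":0,"ry":0,"rz":0,"hand":0.03},{"dx":0.0125,"dy":0.0363,"dz":0,"rx":0,"ry":0,"rz":0,"hand":0.03},{"dx":0,"dy":0,"dz":0,"rx":0,"ry":0,"rz":0,"hand":0.03},{"dx":0,"dy":0,"dz":0,"rx":0,"ry":0,"rz":0,"hand":0.03}]'
python3 - <<'E'
from h import *
i=cam("wrist"); np.savez("w10.npz",**i); cv2.imwrite("pics/w10.png",i["frame"][:,:,::-1])
go((.588,-.313,.04),-103.6)
r,b=hull(i,(0,0,75),(179,45,255),.004,(.588,-.313),.045); print(r,b[:,0].min(0),b[:,0].max(0))
r,b=hull(i,(0,0,75),(179,45,255),.11,manip.get_state()["position"],.035); print("captop px",b[:,0].min(0),b[:,0].max(0),plane(i,*b[:,0].mean(0),.126-.036+.072))
E
```

```text
clock: 16.92
position: [0.5853, -0.3144, 0.1216]
ee_rot: [-0.001, 0.993, -0.119, -0.002]
contact_force: [0.0, 0.9, -2.2]
width: 0.0411
gripper_force: 51.5
shift tool mm [ 3.3 -0.1 81.8] tool y at -103.6 rz 0.0
((589.15234375, -312.79632568359375), (58.576480865478516, 53.02881622314453), 78.46879577636719) [287 161] [350 218]
captop px [279 260] [360 305] [ 0.59268456 -0.31500782  0.162     ]
```

```bash
python3 -m pendant '[{"dx":0.0025,"dy":0,"dz":0.025,"rx":0,"ry":0,"rz":0,"hand":0.03},{"dx":0,"dy":0,"dz":0.028,"rx":0,"ry":0,"rz":0,"hand":0.03},{"dx":0,"dy":0,"dz":0.018,"rx":0,"ry":0,"rz":0,"hand":0.03},{"dx":0,"dy":0,"dz":0.006,"rx":0,"ry":0,"rz":0,"hand":0.03},{"dx":0,"dy":0,"dz":0.002,"rx":0,"ry":0,"rz":0,"hand":0.03},{"dx":0,"dy":0,"dz":0,"rx":0,"ry":0,"rz":0,"hand":0.03},{"dx":0,"dy":0,"dz":0,"rx":0,"ry":0,"rz":0,"hand":0.03}]'
python3 - <<'E'
from h import *
go((.588,-.313,.04))
E
```

```text
clock: 17.55
position: [0.5897, -0.3132, 0.0462]
ee_rot: [0.0, 0.993, -0.117, 0.001]
contact_force: [-0.5, -0.4, -2.2]
width: 0.0407
gripper_force: 51.5
shift tool mm [-1.8  0.2  6.2] tool y at -103.4 rz None
```

```bash
python3 -m pendant '[{"dx":-0.001,"dy":0,"dz":0.002,"rx":0,"ry":0,"rz":0,"hand":0.03},{"dx":0,"dy":0,"dz":0.002,"rx":0,"ry":0,"rz":0,"hand":0.03},{"dx":0,"dy":0,"dz":0.001,"rx":0,"ry":0,"rz":0,"hand":0.03},{"dx":0,"dy":0,"dz":0,"rx":0,"ry":0,"rz":0,"hand":0.03},{"dx":0,"dy":0,"dz":0,"rx":0,"ry":0,"rz":0,"hand":0.03}]'
```

```text
clock: 17.97
position: [0.5879, -0.3133, 0.0401]
ee_rot: [0.0, 0.993, -0.117, 0.0]
contact_force: [0.5, -0.2, -0.5]
width: 0.0406
gripper_force: 51.5
```

```bash
python3 -m pendant '[{"dx":0,"dy":0,"dz":0.001,"rx":0,"ry":0,"rz":0,"hand":0.03},{"dx":0,"dy":0,"dz":0,"rx":0,"ry":0,"rz":0,"hand":0.03},{"dx":0,"dy":0,"dz":0,"rx":0,"ry":0,"rz":0,"hand":0.06},{"dx":0,"dy":0,"dz":0,"rx":0,"ry":0,"rz":0,"hand":0.06},{"dx":0,"dy":0,"dz":0,"rx":0,"ry":0,"rz":0,"hand":0.06},{"dx":0,"dy":0,"dz":0,"rx":0,"ry":0,"rz":0,"hand":0.06},{"dx":0,"dy":0,"dz":-0.02,"rx":0,"ry":0,"rz":0,"hand":0.06},{"dx":0,"dy":0,"dz":-0.03,"rx":0,"ry":0,"rz":0,"hand":0.06},{"dx":0,"dy":0,"dz":-0.035,"rx":0,"ry":0,"rz":0,"hand":0.085},{"dx":0,"dy":0,"dz":-0.02,"rx":0,"ry":0,"rz":0,"hand":0.085},{"dx":0,"dy":0,"dz":0,"rx":0,"ry":0,"rz":0,"hand":0.085}]'
python3 - <<'E'
from h import *
i=cam("wrist"); np.savez("w11.npz",**i); cv2.imwrite("pics/w11.png",i["frame"][:,:,::-1])
r,b=hull(i,(0,0,75),(179,45,255),.076,(.588,-.313),.035); print("captop",r)
go((.46,-.112,.15),-151)
E
```

```text
clock: 18.88
position: [0.5908, -0.3151, 0.1498]
ee_rot: [0.003, 0.993, -0.117, 0.005]
contact_force: [0.6, -0.2, 0.3]
width: 0.085
gripper_force: 0.0
captop ((578.6178588867188, -306.58917236328125), (46.570247650146484, 50.60874938964844), 89.60607147216797)
shift tool mm [-173.1 -166.5   -4.4] tool y at -103.5 rz 47.5
```

```bash
python3 -m pendant '[{"dx":-0.0247,"dy":-0.0238,"dz":0,"rx":0,"ry":0,"rz":0,"hand":0.085},{"dx":-0.0247,"dy":-0.0238,"dz":0,"rx":0,"ry":0,"rz":0,"hand":0.085},{"dx":-0.0247,"dy":-0.0238,"dz":0,"rx":0,"ry":0,"rz":0,"hand":0.085},{"dx":-0.0247,"dy":-0.0238,"dz":0,"rx":0,"ry":0,"rz":0,"hand":0.085},{"dx":-0.0247,"dy":-0.0238,"dz":0,"rx":0,"ry":0,"rz":0,"hand":0.085},{"dx":-0.0247,"dy":-0.0238,"dz":0,"rx":0,"ry":0,"rz":0,"hand":0.085},{"dx":-0.0247,"dy":-0.0238,"dz":0,"rx":0,"ry":0,"rz":0,"hand":0.085}]'
python3 -m pendant '[{"dx":0,"dy":0,"dz":0,"rx":0,"ry":0,"rz":6.8,"hand":0.085},{"dx":0,"dy":0,"dz":0,"rx":0,"ry":0,"rz":6.8,"hand":0.085},{"dx":0,"dy":0,"dz":0,"rx":0,"ry":0,"rz":6.8,"hand":0.085},{"dx":0,"dy":0,"dz":0,"rx":0,"ry":0,"rz":6.8,"hand":0.085},{"dx":0,"dy":0,"dz":0,"rx":0,"ry":0,"rz":6.8,"hand":0.085},{"dx":0,"dy":0,"dz":0,"rx":0,"ry":0,"rz":6.8,"hand":0.085},{"dx":0,"dy":0,"dz":0,"rx":0,"ry":0,"rz":6.8,"hand":0.085},{"dx":0,"dy":0,"dz":0,"rx":0,"ry":0,"rz":0,"hand":0.085},{"dx":0,"dy":0,"dz":0,"rx":0,"ry":0,"rz":0,"hand":0.085}]'
python3 - <<'E'
from h import *
i=cam("wrist"); np.savez("w12.npz",**i)
go((.46,-.112,.15),-151)
u,v=map(int,proj(i,(.46,-.112,.03))); print(u,v)
# wrist crop (left) and the tray_three seen by the scene camera (right)
c=cv2.resize(i["frame"][v-50:v+50,u-50:u+50],(400,400),interpolation=cv2.INTER_CUBIC)
a=cam("scene")["frame"][80:160,225:345]; a=cv2.resize(a,(400,267),interpolation=cv2.INTER_CUBIC); pad=np.zeros((133,400,3),np.uint8)
cv2.imwrite("pics/c12.png",np.hstack([c,np.vstack([a,pad])])[:,:,::-1])
E
```

```text
clock: 19.52
position: [0.4564, -0.1092, 0.1423]
ee_rot: [-0.0, 0.993, -0.118, -0.001]
contact_force: [-0.1, 0.2, -0.3]
width: 0.0852
gripper_force: 0.0
clock: 20.27
position: [0.4578, -0.1105, 0.1429]
ee_rot: [0.0, 0.862, -0.507, -0.001]
contact_force: [0.0, -0.1, -0.2]
width: 0.085
gripper_force: 0.0
shift tool mm [ 2.2 -1.1 -6.9] tool y at -150.9 rz 0.1
317 192
```

View pics/c12.png

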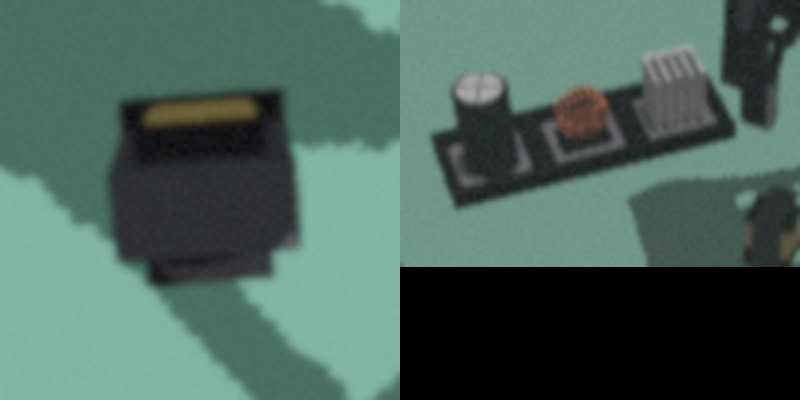

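All three parts sit upright in tray_three. The transformer core's top corners in the crop are (110,165), (292,152), (300,240) and (120,258), about 4° off the tool.

Run:
```python
from h import *
i=dict(np.load("w12.npz"))
P=np.array([plane(i,267+x/4,142+y/4,.046) for x,y in [(110,165),(292,152),(300,240),(120,258)]])
print(P.round(4),P.mean(0)); d=(P[1]-P[0]+P[2]-P[3])/2; e=(P[3]-P[0]+P[2]-P[1])/2; yaw=np.degrees(np.arctan2(d[1],d[0])); print(np.linalg.norm(d),np.linalg.norm(e),yaw,np.degrees(np.arctan2(e[1],e[0])))
# height check: same core top corners in the scene view
a=cam("scene"); 
w=dict(np.load("w1.npz")); print("tri w1", tri(w,(408.6,165.8),i,(267+205/4,142+204/4)))
go((*P.mean(0)[:2],.016),yaw)
```

```text
[[ 0.4828 -0.1134  0.046 ]
 [ 0.4512 -0.1342  0.046 ]
 [ 0.4401 -0.1185  0.046 ]
 [ 0.4715 -0.0964  0.046 ]] [ 0.46140772 -0.11561388  0.046     ]
0.03811857211464502 0.019787998461917002 -145.7887260268789 124.47065801870525
tri w1 (array([ 0.46068983, -0.1162482 ,  0.0491435 ]), np.float64(0.002447876276050457))
shift tool mm [  5.9  -0.5 127.4] tool y at -151.0 rz -5.2
```

```bash
python3 -m pendant '[{"dx":0.0059,"dy":-0.0005,"dz":0.02,"rx":0,"ry":0,"rz":0,"hand":0.085},{"dx":0,"dy":0,"dz":0.025,"rx":0,"ry":0,"rz":-5.2,"hand":0.085},{"dx":0,"dy":0,"dz":0.033,"rx":0,"ry":0,"rz":0,"hand":0.085},{"dx":0,"dy":0,"dz":0.033,"rx":0,"ry":0,"rz":0,"hand":0.085},{"dx":0,"dy":0,"dz":0.0165,"rx":0,"ry":0,"rz":0,"hand":0.085},{"dx":0,"dy":0,"dz":0,"rx":0,"ry":0,"rz":0,"hand":0.085},{"dx":0,"dy":0,"dz":0,"rx":0,"ry":0,"rz":0,"hand":0.085}]'
python3 - <<'E'
from h import *
go((.4612,-.1158,.016),-145.8)
E
```

```text
clock: 21.0
position: [0.4614, -0.1156, 0.0158]
ee_rot: [0.0, 0.884, -0.468, -0.001]
contact_force: [-0.2, -0.9, -0.0]
width: 0.0848
gripper_force: 0.0
shift tool mm [ 0.   0.3 -0.2] tool y at -145.8 rz -0.0
```

```bash
python3 -m pendant '[{"dx":0,"dy":0,"dz":0,"rx":0,"ry":0,"rz":0,"hand":0.03},{"dx":0,"dy":0,"dz":0,"rx":0,"ry":0,"rz":0,"hand":0.03},{"dx":0,"dy":0,"dz":0,"rx":0,"ry":0,"rz":0,"hand":0.03},{"dx":0,"dy":0,"dz":0,"rx":0,"ry":0,"rz":0,"hand":0.03},{"dx":0,"dy":0,"dz":0,"rx":0,"ry":0,"rz":0,"hand":0.03},{"dx":0,"dy":0,"dz":0,"rx":0,"ry":0,"rz":0,"hand":0.03},{"dx":0,"dy":0,"dz":0,"rx":0,"ry":0,"rz":0,"hand":0.03},{"dx":0,"dy":0,"dz":0,"rx":0,"ry":0,"rz":0,"hand":0.03}]' 60
python3 -m pendant '[{"dx":0,"dy":0,"dz":-0.035,"rx":0,"ry":0,"rz":0,"hand":0.03},{"dx":0,"dy":0,"dz":-0.035,"rx":0,"ry":0,"rz":0,"hand":0.03},{"dx":0,"dy":0,"dz":-0.035,"rx":0,"ry":0,"rz":0,"hand":0.03},{"dx":0,"dy":0,"dz":0,"rx":0,"ry":0,"rz":-6.26,"hand":0.03},{"dx":0,"dy":0,"dz":0,"rx":0,"ry":0,"rz":-6.26,"hand":0.03},{"dx":0,"dy":0,"dz":0,"rx":0,"ry":0,"rz":-6.26,"hand":0.03},{"dx":0,"dy":0,"dz":0,"rx":0,"ry":0,"rz":-6.26,"hand":0.03},{"dx":0,"dy":0,"dz":0,"rx":0,"ry":0,"rz":-6.26,"hand":0.03},{"dx":0,"dy":0,"dz":0,"rx":0,"ry":0,"rz":-6.26,"hand":0.03},{"dx":0,"dy":0,"dz":0,"rx":0,"ry":0,"rz":-6.26,"hand":0.03},{"dx":0,"dy":0,"dz":0,"rx":0,"ry":0,"rz":0,"hand":0.03},{"dx":0,"dy":0,"dz":0,"rx":0,"ry":0,"rz":0,"hand":0.03}]'
python3 - <<'E'
from h import *
go((.4755,.3144,.125),-102)
E
```

```text
clock: 21.67
position: [0.463, -0.1162, 0.0178]
ee_rot: [-0.0, 0.883, -0.468, 0.002]
contact_force: [-0.8, 0.2, 6.6]
width: 0.0394
gripper_force: 61.3
clock: 22.67
position: [0.4616, -0.1157, 0.1215]
ee_rot: [0.0, 0.994, -0.106, -0.0]
contact_force: [-0.0, 0.6, -1.9]
width: 0.0391
gripper_force: 61.6
shift tool mm [ -77.4 -423.3   -3.5] tool y at -102.2 rz -0.2
```

```bash
python3 -m pendant '[{"dx":-0.0064,"dy":-0.0353,"dz":0,"rx":0,"ry":0,"rz":0,"hand":0.03},{"dx":-0.0064,"dy":-0.0353,"dz":0,"rx":0,"ry":0,"rz":0,"hand":0.03},{"dx":-0.0064,"dy":-0.0353,"dz":0,"rx":0,"ry":0,"rz":0,"hand":0.03},{"dx":-0.0064,"dy":-0.0353,"dz":0,"rx":0,"ry":0,"rz":0,"hand":0.03},{"dx":-0.0064,"dy":-0.0353,"dz":0,"rx":0,"ry":0,"rz":0,"hand":0.03},{"dx":-0.0064,"dy":-0.0353,"dz":0,"rx":0,"ry":0,"rz":0,"hand":0.03},{"dx":-0.0064,"dy":-0.0353,"dz":0,"rx":0,"ry":0,"rz":0,"hand":0.03},{"dx":-0.0064,"dy":-0.0353,"dz":0,"rx":0,"ry":0,"rz":0,"hand":0.03},{"dx":-0.0064,"dy":-0.0353,"dz":0,"rx":0,"ry":0,"rz":0,"hand":0.03},{"dx":-0.0064,"dy":-0.0353,"dz":0,"rx":0,"ry":0,"rz":0,"hand":0.03},{"dx":-0.0064,"dy":-0.0353,"dz":0,"rx":0,"ry":0,"rz":0,"hand":0.03},{"dx":-0.0064,"dy":-0.0353,"dz":0,"rx":0,"ry":0,"rz":0,"hand":0.03}]'
python3 -m pendant '[{"dx":0,"dy":0,"dz":0,"rx":0,"ry":0,"rz":0,"hand":0.03},{"dx":0,"dy":0,"dz":0,"rx":0,"ry":0,"rz":0,"hand":0.03}]'
python3 - <<'E'
from h import *
i=cam("wrist"); np.savez("w13.npz",**i); cv2.imwrite("pics/w13.png",i["frame"][:,:,::-1])
go((.4755,.3144,.022),-102)
s=manip.get_state(); print(s["qpos"][5])
for c in [(.5499,.2986),(.4755,.3144)]:
    r,b=hull(i,(0,0,75),(179,45,255),.004,c,.036); print(np.round([*r[0],*r[1],r[2]],1),b[:,0].min(0),b[:,0].max(0))
E
```

```text
clock: 23.67
position: [0.4748, 0.3163, 0.1214]
ee_rot: [0.0, 0.994, -0.106, 0.0]
contact_force: [0.8, -0.6, -1.5]
width: 0.0388
gripper_force: 61.5
clock: 23.83
position: [0.475, 0.3163, 0.1211]
ee_rot: [0.0, 0.995, -0.104, -0.0]
contact_force: [-0.1, -0.7, -1.5]
width: 0.0387
gripper_force: 61.8
shift tool mm [ 0.9  0.1 99. ] tool y at -102.0 rz -0.0
2.245173898113647
[550.9 300.5  58.1  56.8  77. ] [285  67] [356 139]
[478.  317.   57.3  50.7  78.1] [288 163] [351 217]
```

View pics/w13.png

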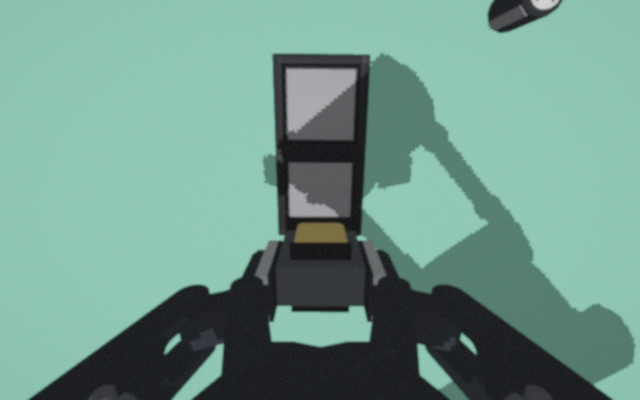

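The transformer hangs upright at (320,260), in line with the empty pocket A (columns 288-351). Pocket B at (320,103) is free. I lower it.

```bash
python3 -m pendant '[{"dx":0.002,"dy":0,"dz":0.03,"rx":0,"ry":0,"rz":0,"hand":0.03},{"dx":0,"dy":0,"dz":0.03,"rx":0,"ry":0,"rz":0,"hand":0.03},{"dx":0,"dy":0,"dz":0.025,"rx":0,"ry":0,"rz":0,"hand":0.03},{"dx":0,"dy":0,"dz":0.008,"rx":0,"ry":0,"rz":0,"hand":0.03},{"dx":0,"dy":0,"dz":0.002,"rx":0,"ry":0,"rz":0,"hand":0.03},{"dx":0,"dy":0,"dz":0,"rx":0,"ry":0,"rz":0,"hand":0.03},{"dx":0,"dy":0,"dz":0,"rx":0,"ry":0,"rz":0,"hand":0.03}]'
python3 - <<'E'
from h import *
go((.4765,.3163,.0215),-102)
E
```

```text
clock: 24.47
position: [0.4786, 0.3141, 0.0278]
ee_rot: [-0.001, 0.994, -0.106, 0.001]
contact_force: [0.8, 0.7, -1.0]
width: 0.039
gripper_force: 61.8
shift tool mm [-2.5 -1.7  6.3] tool y at -102.1 rz -0.1
```

```bash
python3 -m pendant '[{"dx":-0.0015,"dy":-0.0015,"dz":0.002,"rx":0,"ry":0,"rz":0,"hand":0.03},{"dx":0,"dy":0,"dz":0.002,"rx":0,"ry":0,"rz":0,"hand":0.03},{"dx":0,"dy":0,"dz":0.001,"rx":0,"ry":0,"rz":0,"hand":0.03},{"dx":0,"dy":0,"dz":0,"rx":0,"ry":0,"rz":0,"hand":0.03},{"dx":0,"dy":0,"dz":0,"rx":0,"ry":0,"rz":0,"hand":0.03}]'
```

```text
clock: 24.88
position: [0.4764, 0.3161, 0.0219]
ee_rot: [-0.0, 0.994, -0.105, 0.0]
contact_force: [-0.2, 0.4, 0.8]
width: 0.039
gripper_force: 62.2
```

```bash
python3 -m pendant '[{"dx":0,"dy":0,"dz":0,"rx":0,"ry":0,"rz":0,"hand":0.056},{"dx":0,"dy":0,"dz":0,"rx":0,"ry":0,"rz":0,"hand":0.056},{"dx":0,"dy":0,"dz":0,"rx":0,"ry":0,"rz":0,"hand":0.056},{"dx":0,"dy":0,"dz":0,"rx":0,"ry":0,"rz":0,"hand":0.056},{"dx":0,"dy":0,"dz":-0.02,"rx":0,"ry":0,"rz":0,"hand":0.056},{"dx":0,"dy":0,"dz":-0.035,"rx":0,"ry":0,"rz":0,"hand":0.056},{"dx":0,"dy":0,"dz":-0.035,"rx":0,"ry":0,"rz":0,"hand":0.065},{"dx":0,"dy":0,"dz":-0.025,"rx":0,"ry":0,"rz":0,"hand":0.065},{"dx":0,"dy":0,"dz":0,"rx":0,"ry":0,"rz":0,"hand":0.065}]'
python3 - <<'E'
from h import *
i=cam("wrist"); np.savez("w14.npz",**i); w=dict(np.load("w1.npz"))
r,b=hull(i,(0,0,90),(179,45,255),.045,(.5865,.1455),.03); m=cv2.moments(b); p=(m["m10"]/m["m00"],m["m01"]/m["m00"]); print(r,p,tri(w,(207.6,64.1),i,p))
go((.5865,.145,.13))
E
```

```text
clock: 25.63
position: [0.4796, 0.3177, 0.1424]
ee_rot: [-0.003, 0.994, -0.105, 0.005]
contact_force: [0.9, 0.3, 1.1]
width: 0.0649
gripper_force: 0.0
((585.632568359375, 145.6638641357422), (21.879222869873047, 16.93446922302246), 77.84385681152344) (526.6864851957974, 12.372492836676217) (array([0.58651676, 0.14519829, 0.04449306]), np.float64(2.783851252078754e-05))
shift tool mm [141.8 145.6   9.8] tool y at -102.1 rz None
```

```bash
python3 -m pendant '[{"dx":0.0236,"dy":0.0243,"dz":0,"rx":0,"ry":0,"rz":0,"hand":0.065},{"dx":0.0236,"dy":0.0243,"dz":0,"rx":0,"ry":0,"rz":0,"hand":0.065},{"dx":0.0236,"dy":0.0243,"dz":0,"rx":0,"ry":0,"rz":0,"hand":0.065},{"dx":0.0236,"dy":0.0243,"dz":0,"rx":0,"ry":0,"rz":0,"hand":0.065},{"dx":0.0236,"dy":0.0243,"dz":0,"rx":0,"ry":0,"rz":0,"hand":0.065},{"dx":0.0236,"dy":0.0243,"dz":0,"rx":0,"ry":0,"rz":0,"hand":0.065},{"dx":0,"dy":0,"dz":0,"rx":0,"ry":0,"rz":0,"hand":0.065},{"dx":0,"dy":0,"dz":0,"rx":0,"ry":0,"rz":0,"hand":0.065}]'
python3 - <<'E'
from h import *
i=cam("wrist"); np.savez("w15.npz",**i); a=cam("scene")
r,b=hull(i,(0,0,90),(179,45,255),.045,(.5865,.1455),.025); print(r)
print("housing near corners",plane(a,298,252,.085),plane(a,332,300,.085),plane(a,298,272,0))
go((.5865,.1452,.016),-102)
E
```

```text
clock: 26.35
position: [0.5841, 0.142, 0.1346]
ee_rot: [0.0, 0.994, -0.107, -0.001]
contact_force: [-0.6, 0.3, -1.0]
width: 0.065
gripper_force: 0.0
((587.3198852539062, 145.6024932861328), (19.713634490966797, 19.685007095336914), 77.77281188964844)
housing near corners [0.70968213 0.10707097 0.085     ] [0.71234857 0.2154153  0.085     ] [0.71107671 0.1015926  0.        ]
shift tool mm [  3.6  -2.1 119.1] tool y at -102.1 rz -0.1
```

Housing is 120 mm away, so it's clear.

```bash
python3 -m pendant '[{"dx":0.0036,"dy":-0.0024,"dz":0.02,"rx":0,"ry":0,"rz":0,"hand":0.065},{"dx":0,"dy":0,"dz":0.035,"rx":0,"ry":0,"rz":0,"hand":0.065},{"dx":0,"dy":0,"dz":0.035,"rx":0,"ry":0,"rz":0,"hand":0.065},{"dx":0,"dy":0,"dz":0.029,"rx":0,"ry":0,"rz":0,"hand":0.065},{"dx":0,"dy":0,"dz":0,"rx":0,"ry":0,"rz":0,"hand":0.065},{"dx":0,"dy":0,"dz":0,"rx":0,"ry":0,"rz":0,"hand":0.065}]'
python3 -m pendant '[{"dx":0,"dy":0,"dz":0,"rx":0,"ry":0,"rz":0,"hand":0.018},{"dx":0,"dy":0,"dz":0,"rx":0,"ry":0,"rz":0,"hand":0.018},{"dx":0,"dy":0,"dz":0,"rx":0,"ry":0,"rz":0,"hand":0.018},{"dx":0,"dy":0,"dz":0,"rx":0,"ry":0,"rz":0,"hand":0.018},{"dx":0,"dy":0,"dz":0,"rx":0,"ry":0,"rz":0,"hand":0.018},{"dx":0,"dy":0,"dz":0,"rx":0,"ry":0,"rz":0,"hand":0.018},{"dx":0,"dy":0,"dz":0,"rx":0,"ry":0,"rz":0,"hand":0.018}]' 40
python3 -m pendant '[{"dx":0,"dy":0,"dz":-0.035,"rx":0,"ry":0,"rz":0,"hand":0.018},{"dx":0,"dy":0,"dz":-0.035,"rx":0,"ry":0,"rz":0,"hand":0.018},{"dx":0,"dy":0,"dz":-0.035,"rx":0,"ry":0,"rz":0,"hand":0.018},{"dx":0,"dy":0,"dz":0,"rx":0,"ry":0,"rz":0,"hand":0.018},{"dx":0,"dy":0,"dz":0,"rx":0,"ry":0,"rz":0,"hand":0.018}]'
python3 - <<'E'
from h import *
go((.5507,.3003,.12),-102)
E
```

```text
clock: 26.95
position: [0.5859, 0.1463, 0.016]
ee_rot: [0.0, 0.995, -0.104, -0.002]
contact_force: [1.0, -0.3, 0.0]
width: 0.0652
gripper_force: 0.0
clock: 27.53
position: [0.5897, 0.1458, 0.0198]
ee_rot: [-0.001, 0.994, -0.105, 0.002]
contact_force: [-1.4, 0.9, 6.5]
width: 0.027
gripper_force: 39.4
clock: 27.95
position: [0.59, 0.1455, 0.1258]
ee_rot: [-0.001, 0.994, -0.105, 0.003]
contact_force: [-0.1, 1.0, -1.1]
width: 0.0267
gripper_force: 39.7
shift tool mm [ -70.9 -143.2    5.6] tool y at -102.1 rz -0.1
```

```bash
python3 -m pendant '[{"dx":-0.014,"dy":-0.0286,"dz":0,"rx":0,"ry":0,"rz":0,"hand":0.018},{"dx":-0.014,"dy":-0.0286,"dz":0,"rx":0,"ry":0,"rz":0,"hand":0.018},{"dx":-0.014,"dy":-0.0286,"dz":0,"rx":0,"ry":0,"rz":0,"hand":0.018},{"dx":-0.014,"dy":-0.0286,"dz":0,"rx":0,"ry":0,"rz":0,"hand":0.018},{"dx":-0.014,"dy":-0.0286,"dz":0,"rx":0,"ry":0,"rz":0,"hand":0.018},{"dx":0,"dy":0,"dz":0,"rx":0,"ry":0,"rz":0,"hand":0.018},{"dx":0,"dy":0,"dz":0,"rx":0,"ry":0,"rz":0,"hand":0.018}]'
python3 - <<'E'
from h import *
i=cam("wrist"); r,b=hull(i,(0,0,75),(179,45,255),.004,(.5507,.3003),.036); print(r,b[:,0].min(0),b[:,0].max(0))
go((.552,.3003,.0235),-102)
E
```

```text
clock: 28.53
position: [0.5479, 0.3008, 0.1208]
ee_rot: [0.001, 0.995, -0.104, -0.001]
contact_force: [0.9, -0.8, -0.2]
width: 0.0264
gripper_force: 39.8
((549.3063354492188, 301.3457946777344), (56.61772918701172, 56.584495544433594), 77.16012573242188) [288 161] [351 221]
shift tool mm [ 3.5 -1.6 97.5] tool y at -102.0 rz 0.0
```

```bash
python3 -m pendant '[{"dx":0.003,"dy":-0.001,"dz":0.03,"rx":0,"ry":0,"rz":0,"hand":0.018},{"dx":0,"dy":0,"dz":0.03,"rx":0,"ry":0,"rz":0,"hand":0.018},{"dx":0,"dy":0,"dz":0.022,"rx":0,"ry":0,"rz":0,"hand":0.018},{"dx":0,"dy":0,"dz":0.008,"rx":0,"ry":0,"rz":0,"hand":0.018},{"dx":0,"dy":0,"dz":0.003,"rx":0,"ry":0,"rz":0,"hand":0.018},{"dx":0,"dy":0,"dz":0,"rx":0,"ry":0,"rz":0,"hand":0.018},{"dx":0,"dy":0,"dz":0,"rx":0,"ry":0,"rz":0,"hand":0.018}]'
python3 - <<'E'
from h import *
go((.552,.3003,.0235),-102)
E
```

```text
clock: 29.17
position: [0.5539, 0.2999, 0.0305]
ee_rot: [-0.0, 0.994, -0.105, 0.001]
contact_force: [-0.2, -0.7, -0.7]
width: 0.027
gripper_force: 39.8
shift tool mm [-1.9  0.   7. ] tool y at -102.1 rz -0.1
```

```bash
python3 -m pendant '[{"dx":-0.001,"dy":0,"dz":0.003,"rx":0,"ry":0,"rz":0,"hand":0.018},{"dx":0,"dy":0,"dz":0.002,"rx":0,"ry":0,"rz":0,"hand":0.018},{"dx":0,"dy":0,"dz":0.001,"rx":0,"ry":0,"rz":0,"hand":0.018},{"dx":0,"dy":0,"dz":0,"rx":0,"ry":0,"rz":0,"hand":0.018},{"dx":0,"dy":0,"dz":0,"rx":0,"ry":0,"rz":0,"hand":0.018}]'
```

```text
clock: 29.58
position: [0.5519, 0.3005, 0.0239]
ee_rot: [-0.0, 0.994, -0.105, 0.0]
contact_force: [-0.3, 0.1, 0.2]
width: 0.0267
gripper_force: 39.9
```

Release, lift, retreat clear, and check both trays in one picture.

```bash
python3 -m pendant '[{"dx":0,"dy":0,"dz":0,"rx":0,"ry":0,"rz":0,"hand":0.045},{"dx":0,"dy":0,"dz":0,"rx":0,"ry":0,"rz":0,"hand":0.045},{"dx":0,"dy":0,"dz":0,"rx":0,"ry":0,"rz":0,"hand":0.045},{"dx":0,"dy":0,"dz":0,"rx":0,"ry":0,"rz":0,"hand":0.045},{"dx":0,"dy":0,"dz":-0.02,"rx":0,"ry":0,"rz":0,"hand":0.045},{"dx":0,"dy":0,"dz":-0.035,"rx":0,"ry":0,"rz":0,"hand":0.045},{"dx":0,"dy":0,"dz":-0.035,"rx":0,"ry":0,"rz":0,"hand":0.045},{"dx":0,"dy":0,"dz":-0.035,"rx":0,"ry":0,"rz":0,"hand":0.045},{"dx":0,"dy":0,"dz":-0.035,"rx":0,"ry":0,"rz":0,"hand":0.045},{"dx":0,"dy":0.03,"dz":-0.02,"rx":0,"ry":0,"rz":0,"hand":0.045},{"dx":0,"dy":0.03,"dz":-0.02,"rx":0,"ry":0,"rz":0,"hand":0.045},{"dx":0,"dy":0.03,"dz":-0.02,"rx":0,"ry":0,"rz":0,"hand":0.045}]'
python3 -m pendant '[{"dx":-0.02,"dy":0.035,"dz":0,"rx":0,"ry":0,"rz":0,"hand":0.045},{"dx":-0.02,"dy":0.035,"dz":0,"rx":0,"ry":0,"rz":0,"hand":0.045},{"dx":-0.02,"dy":0.035,"dz":0,"rx":0,"ry":0,"rz":0,"hand":0.045},{"dx":-0.02,"dy":0.035,"dz":0,"rx":0,"ry":0,"rz":0,"hand":0.045},{"dx":0,"dy":0,"dz":0,"rx":0,"ry":0,"rz":0,"hand":0.045},{"dx":0,"dy":0,"dz":0,"rx":0,"ry":0,"rz":0,"hand":0.045}]'
python3 - <<'E'
from h import *
i=cam("wrist"); a=cam("side"); b=cam("scene")
c=lambda f,x0,y0,x1,y1: cv2.resize(f[y0:y1,x0:x1],(400,300),interpolation=cv2.INTER_CUBIC)
o=np.vstack([np.hstack([c(i["frame"],0,0,640,400),c(a["frame"],220,250,350,348)]),np.hstack([c(b["frame"],390,240,510,330),c(b["frame"],225,80,345,170)])])
cv2.imwrite("pics/fin.png",o[:,:,::-1])
E
```

```text
clock: 30.58
position: [0.5325, 0.2117, 0.2446]
ee_rot: [0.0, 0.995, -0.104, 0.0]
contact_force: [0.7, -0.4, -0.4]
width: 0.0449
gripper_force: 0.0
clock: 31.08
position: [0.4242, 0.0911, 0.2439]
ee_rot: [-0.0, 0.994, -0.106, 0.001]
contact_force: [1.0, 0.8, 0.0]
width: 0.045
gripper_force: 0.0
```

View pics/fin.png

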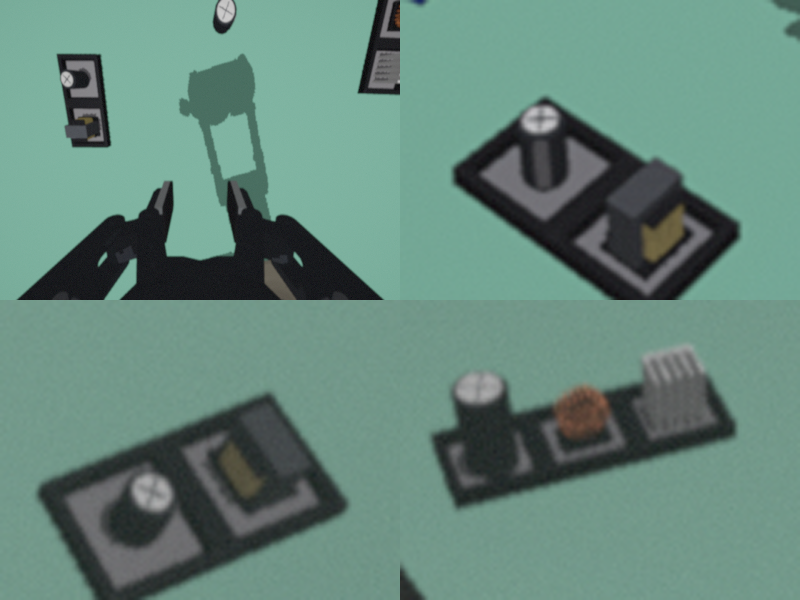

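All five parts stand upright in their own pockets: tray_two has the small cap at (540,150) and the transformer at (645,215). Tray_three has the large cap at (480,430), the choke at (582,415) and the heatsink at (680,395). The arm is clear.

```bash
python3 -c "
from rig import manip; print(manip.sign_off())"
```

```text
the job is handed in; nothing more can be done
None
```

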